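# Pack out the gluing jig and hold the model under pressure

## Task

The sliding jaw of the gluing jig cannot reach the model grandstand, so stand plywood packing blocks upright in the gap, one after another, down on the baseboard in the middle of the jig with their broad faces to the jaw and the model, until they fill it so far that the jaw can close the rest. Then push the jaw by its post until you feel the stack go tight between jaw and model, press gently (about 10 N, never crushing), and finish while still holding the jaw pressed there, since a spring pulls it back. Any block you do not need stays clear of the jig, and everything else on the table stays where it is.

Things in the scene. Friction and masses are not known exactly. Their poses are not given: they have to be found in the camera images.
- jig: Fixed gluing jig: plywood baseboard 360 x 130 mm, 10 mm thick, turned up to 13 degrees either way. Origin: on its centre line, at table height (underside of the baseboard), straight below the jaw's front face when the jaw is at rest. Its +x axis is the closing direction, from jaw to model (away from the robot); z up. Baseboard top at 10 mm. Two low aluminium rails (8 mm above the baseboard, 72 mm apart) run along the gap's sides.
- jaw (a joint): Sliding jaw, in m: 0 at rest (pulled back by a light spring), at most 0.030 (end of its stroke) as it moves towards the model. The spring needs about 1 N to start and 2.5 N at full stroke. The stroke alone never reaches the model. Jaw: a wooden block 65 mm long, 60 mm wide, top 40 mm above the table, with a steel post on top.
- jaw_face (a point): Foot of the jaw's flat front face, 10 mm above the table, on the centre line; moves with the jaw. The face is upright, 60 mm wide and 30 mm tall.
- jaw_post (a point): Centre of the jaw's upright square steel post, the grip by which the jaw is pushed: 20 x 20 mm, square with the jig, from 40 to 85 mm above the table (this point at 62.5 mm), 50 mm behind the jaw's face.
- model_face (a point): Foot of the flat front face of the model grandstand (white board, fixed, with the jig's end stop behind it), 10 mm above the table, on the centre line. The face is 66 mm wide and 30 mm tall and square to the jig's x axis; the model's first 46 mm are 30 mm tall (top 40 mm above the table), then it rises in three tiers to 70 mm above the table. The distance jaw_face to model_face at rest is the gap, 46 to 74 mm, different every time.
- gap (a point): A fixed point of the jig on the baseboard's top, on the centre line, 35 mm from the resting jaw's face towards the model.
- block1_mid (a point): Centre of a loose plywood packing block (all four are alike): 16 mm thick (its x axis), 44 mm wide (its y axis), 62 mm tall (z), 30 g. It starts standing upright, in a row of four on one of the two mats (3 mm thick), blocks at least 45 mm apart centre to centre.
- block2_mid (a point): Centre of a loose plywood packing block (all four are alike): 16 mm thick (its x axis), 44 mm wide (its y axis), 62 mm tall (z), 30 g. It starts standing upright, in a row of four on one of the two mats (3 mm thick), blocks at least 45 mm apart centre to centre.
- block3_mid (a point): Centre of a loose plywood packing block (all four are alike): 16 mm thick (its x axis), 44 mm wide (its y axis), 62 mm tall (z), 30 g. It starts standing upright, in a row of four on one of the two mats (3 mm thick), blocks at least 45 mm apart centre to centre.
- block4_mid (a point): Centre of a loose plywood packing block (all four are alike): 16 mm thick (its x axis), 44 mm wide (its y axis), 62 mm tall (z), 30 g. It starts standing upright, in a row of four on one of the two mats (3 mm thick), blocks at least 45 mm apart centre to centre.
- tree1: Bystander: small green paper model tree, 34 mm wide, 62 mm tall; origin at its underside's centre; on the blocks' mat, past the far end of the row.
- weight: Bystander: steel cylinder weight, 28 mm wide, 28 mm tall; origin at its underside's centre; on the blocks' mat, before the near end of the row.
- glue: Bystander: white glue bottle, 40 mm wide, 110 mm tall; origin at its underside's centre; on the other mat.
- tree2: Bystander: green paper model tree, 40 mm wide, 75 mm tall; origin at its underside's centre; on the other mat.
- house: Bystander: little cork model house, 60 x 45 mm, 52 mm tall; origin at its underside's centre; on the other mat.
- tape: Bystander: roll of paper tape lying flat, 60 mm wide, 18 mm tall; origin at its underside's centre; on the other mat.
- paint: Bystander: paint jar, 44 mm wide, 50 mm tall; origin at its underside's centre; beyond the jig.
There are look-alikes about, which are no part of the job. What is shaped like the part that bears block3_mid but turquoise is not meant.

How it is judged:
By the outcome, as a careful person would: the job done as asked, in the order asked, and still so for the second after the job is handed in, while the arm keeps its last pose, push and grip.
It also fails if it takes over 72 s, if anything falls off the work surface, if the arm or the gripper's body presses on something with over 40 N, if the wrist force passes 120 N, or if a joint passes its speed limit or range.

## Robot

A 7-joint arm with a two-finger parallel gripper is mounted at the origin on the work surface. World frame = base frame: x ahead of the robot, y to its left, z up, the work surface at z = 0. Lengths are in m, angles in rad, forces in N, time in s.
With the tool pointing down it reaches from about 0.35 to 0.9 m from the base axis. Payload 8.1 kg.
Tool frame: the origin (TCP) lies between the finger pads; the fingertips stand 19 mm ahead of it and the grasp point (between the pads) is the TCP; y points along the fingers, x is the direction in which the jaws open and shut, and the axes are right-handed (so a half turn about y gives the same grasp; the last joint's range is limited). The gripper opens to 92 mm and grips with 3 to 60 N. Pads are 19 mm wide; open, the fingers measure 130 mm over their backs; the gripper's body (75 mm by 190 mm) begins 47 mm behind the grasp point.
Start: joints at [-1.226, 0.434, 0.025, 1.573, -0.012, 1.134, -0.075], TCP at [0.271, 0.563, 0.246] pointing down, gripper open.
Joint ranges: [-2.62, 2.62], [-0.44, 2.09], [-1.27, 1.32], [0.08, 2.57], [-1.32, 4.46], [0.12, 2], [-2.74, 2.74]. Speed limits (rad/s): [2.22, 2.22, 3.01, 3.01, 3.14, 3.14, 3.14].

## Interface

Orientations are given as a rotation vector (axis times angle).
In Python, from cell import arm gives the robot as it stands.
- The arm moves only by the tool move_arm, never from a script. Its argument "series" is a list of rows, each an object of numbers: "x", "y", "z": the shift along the tool's x, y, z in cm; "rx", "ry", "rz": the turn, a rotation vector about the tool's x, y, z in rad. In form: [{"x": .., "y": .., "z": .., "rx": .., "ry": .., "rz": ..}, ...]. A call has 1 to 12 rows; each row shifts and turns the pose as measured when the row begins, along the tool's axes as they then stand; what a row does not reach is not made up. A row lasts 1/8 s, in which the tool goes at most 62.5 mm and 10.7 degrees, less where a joint would pass 70% of its speed; a pose out of reach is approached as far as the arm can. A call is refused whole if a number of a shift passes 6.25 or a number of a turn 0.188, either way. A call with a gripper value outside its range is refused whole. "jaw" is the finger opening in cm, from 0 to 9.18, set as the call begins (left out, the last holds). The fingers move at their own pace and stop on an object; "newtons" is the grip in N (left out, the last holds). Time passes only in rows, so rows that do not move let the fingers close. It gives the time, the measured TCP pose, the force and the opening at its end, in the units of the state.
- arm.observe(): the state, without advancing time (a new reading comes with each control period).
- arm.get_image(name): name is "side" or "top"; returns the picture (400x640x3 uint8, blue, green, red); there is no depth.
- arm.camera_params(name): a dict with "K" (3x3 intrinsics, pixels), "R" (3x3) and "t" (3): a world point X has camera coordinates R X + t. Camera axes: x right, y down, z forward; pixel columns grow to the right and rows downward; lengths in m; the calibration is good to about 2 mm. A picture is of the moment at which its call begins. camera_params takes no time and is no camera call.
- arm.sign_off(): hands the job in, once; it reports no verdict.
The state is a dict: "clock": time; "joints": joint angles; "dq": joint speeds; "joint_efforts": joint torques, N m; "position": TCP position; "ee_rot": TCP orientation; "force": force on the tool from outside, world axes, zero at the start; "ft_torque": the same for the moment, N m; "width": opening from 0.0 (shut) to 1.0 (fully open).
Only numpy, scipy, OpenCV 4.12 (cv2) and the standard library are available. Lean on these libraries where they do the work, as an engineer would, in place of code of your own. Each camera call takes 0.05 s, during which the arm holds its last target.

## Working session

There is one attempt and no reset: what is moved stays moved. The work goes in short steps, Python scripts to look and compute and a tool call to move; the robot and the scene stay as the last step left them, time stands still between calls to the robot, and variables do not carry over. Pictures are saved under pics/ and viewed, and the job is handed in when it is done.

Besides the shell and the picture viewer there is one more tool, called by a JSON object that holds its "op" and its "data". move_arm: Moves the arm, as the interface text tells. Its arguments: {"type":"object","properties":{"series":{"type":"array","items":{"type":"object","properties":{"x":{"type":"number"},"y":{"type":"number"},"z":{"type":"number"},"rx":{"type":"number"},"ry":{"type":"number"},"rz":{"type":"number"}}}},"jaw":{"type":"number"},"newtons":{"type":"number"}},"required":["series"]}

```bash
ls; mkdir -p pics
python3 - <<'E'
from cell import arm
import cv2
s=arm.observe()
print(s)
for n in("top","side"):
    im=arm.get_image(n); cv2.imwrite(f"pics/{n}0.png",im)
    p=arm.camera_params(n); print(n,p)
E
```

```text
pics
{'clock': 0.0, 'joints': array([-1.22563365,  0.43522925,  0.02494392,  1.57407386, -0.01161719,
        1.13399406, -0.07507018]), 'dq': array([ 0.00011801, -0.00057582,  0.00039345,  0.0015465 ,  0.00038391,
       -0.00091322,  0.00078923]), 'joint_efforts': array([-3.44820037e-04, -6.67861247e+01,  9.84820314e-01, -3.14458144e+01,
       -6.05315901e-02,  4.32279613e-02,  1.39234121e-04]), 'position': array([0.2704182 , 0.56294824, 0.2449497 ]), 'ee_rot': array([-1.38932356, -0.87244693,  0.87450708]), 'force': array([-0.08572006,  1.56238528, -0.27234554]), 'ft_torque': array([0.0032563 , 0.04106929, 0.03385733]), 'width': 0.9959457124265645}
top {'K': array([[441.55607248,   0.        , 309.46690601],
       [  0.        , 441.55607248, 192.22184405],
       [  0.        ,   0.        ,   1.        ]]), 'R': array([[ 0.01665087, -0.99974286,  0.01539352],
       [-0.98689523, -0.01890436, -0.16025115],
       [ 0.16050095, -0.01252347, -0.98695623]]), 't': array([0.03507813, 0.57284708, 1.06450913])}
side {'K': array([[370.66001063,   0.        , 320.06894782],
       [  0.        , 370.66001063, 204.45394892],
       [  0.        ,   0.        ,   1.        ]]), 'R': array([[-0.98292593, -0.18245348,  0.023819  ],
       [-0.12678835,  0.57778419, -0.80628168],
       [ 0.13334666, -0.79553514, -0.59105204]]), 't': array([0.576401  , 0.10889958, 0.88131245])}
```

View pics/top0.png

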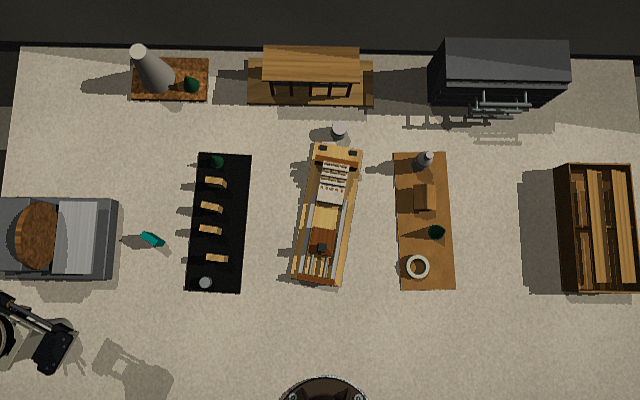

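View pics/side0.png

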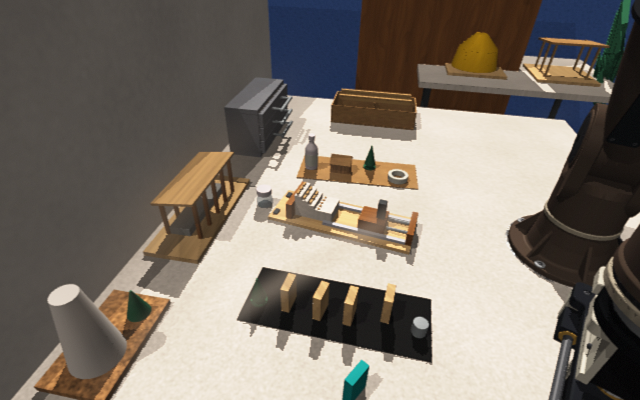

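Run:
```python
import cv2
a=cv2.imread("pics/top0.png");b=cv2.imread("pics/side0.png")
cv2.imwrite("pics/c1.png",cv2.resize(a[130:300,280:380],None,fx=5,fy=5,interpolation=cv2.INTER_CUBIC)[:850][:, :][0:850:1][:, :] if 0 else cv2.resize(a[180:295,280:370],None,fx=5,fy=5,interpolation=cv2.INTER_CUBIC))
cv2.imwrite("pics/c2.png",cv2.resize(a[150:295,130:250],None,fx=4,fy=4,interpolation=cv2.INTER_CUBIC))
cv2.imwrite("pics/c3.png",cv2.resize(b[175:255,260:430],None,fx=4.6,fy=4.6,interpolation=cv2.INTER_CUBIC))
cv2.imwrite("pics/c4.png",cv2.resize(b[260:400,235:440],None,fx=3.9,fy=3.9,interpolation=cv2.INTER_CUBIC))
```

```text
(no output)
```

View pics/c1.png

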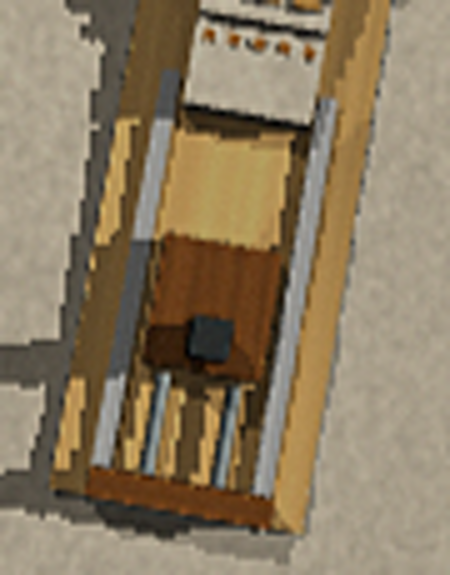

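View pics/c2.png

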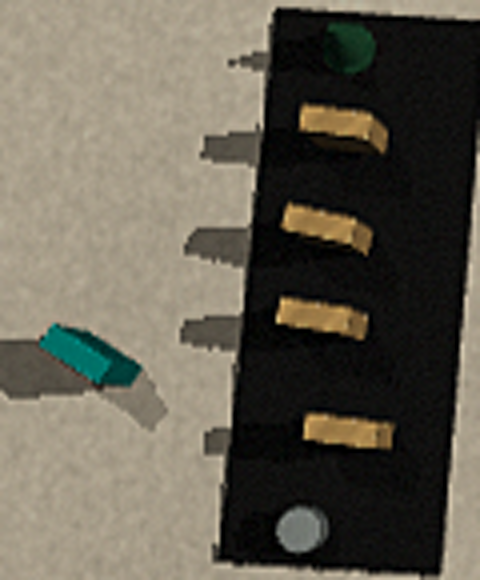

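View pics/c3.png

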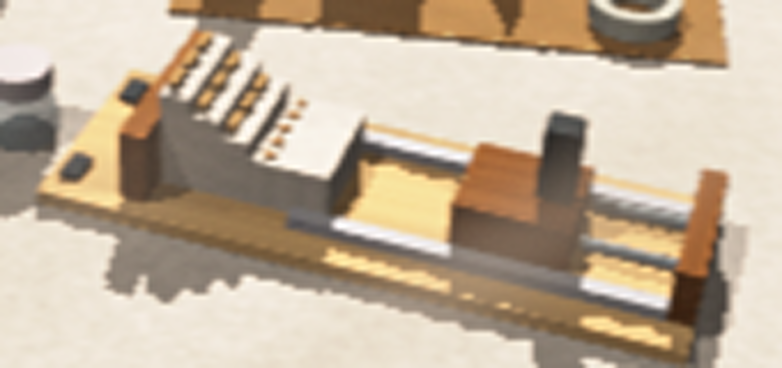

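View pics/c4.png

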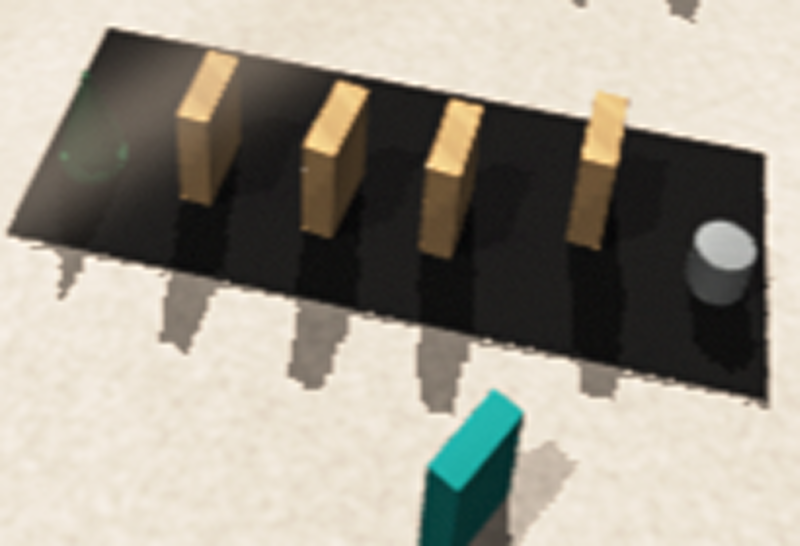

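```bash
cat > h.py <<'E'
import numpy as np, cv2
from cell import arm
from scipy.optimize import least_squares, minimize
from scipy.spatial.transform import Rotation as Ro
P={n:arm.camera_params(n) for n in("top","side")}
def proj(n,X):
    p=P[n]; c=np.asarray(X,float)@p["R"].T+p["t"]; u=c@p["K"].T; return u[:,:2]/u[:,2:]
def rz(a): return np.array([[np.cos(a),-np.sin(a),0],[np.sin(a),np.cos(a),0],[0,0,1]])
def boxpts(c,a,s=(.016,.044,.062)):
    g=np.array([[i,j,k] for i in(-.5,.5) for j in(-.5,.5) for k in(-.5,.5)])*s
    return g@rz(a).T+c
def uncrop(pt,f,o): return (np.array(pt,float)+.5)/f-.5+np.array(o)
E
cat > fit.py <<'E'
from h import *
for n in P: print(n,"cam", -P[n]["R"].T@P[n]["t"])
# jig
F5=lambda p:uncrop(p,5,(280,180)); F3=lambda p:uncrop(p,4.6,(260,175))
obs=[("top",F5(q),w) for q,w in [((185,106),('m',1)),((313,128),('m',-1)),((163,233),('j',1)),((287,250),('j',-1)),((146,362),('b',1)),((268,383),('b',-1)),((211,335),('p',0))]]
obs+=[("side",F3(q),w) for q,w in [((332,180),('m',1)),((367,115),('m',-1)),((453,205),('j',1)),((478,145),('j',-1)),((585,235),('b',1)),((565,114),('p',0))]]
def pt(w,g):
    k,s=w
    return {'m':(g,.033*s,.04),'j':(0,.03*s,.04),'b':(-.065,.03*s,.04),'p':(-.05,0,.085)}[k]
def res(v,ob=obs):
    x,y,a,g=v; o=[]
    for n,q,w in ob: o.append(proj(n,[rz(a)@np.array(pt(w,g))+[x,y,0]])[0]-q)
    return np.array(o)
for nm,ob in(("both",obs),("top",obs[:7]),("side",obs[7:])):
    r=least_squares(lambda v:res(v,ob).ravel(),[.5,0,-.2,.06],loss='soft_l1')
    print(nm,r.x.round(4)); print(res(r.x,ob).round(1).tolist())
# blocks
ims={n:cv2.imread(f"pics/{n}0.png") for n in P}
def mask(n):
    h=cv2.cvtColor(ims[n],cv2.COLOR_BGR2HSV); im=ims[n].astype(int)
    return ((im[:,:,2]-im[:,:,0]>22)&(h[...,2]>45))
M={n:mask(n) for n in P}
S=6
def render(n,pts,x0,y0,w,h):
    q=(proj(n,pts)-[x0,y0]+.5)*S
    hull=cv2.convexHull(q.astype(np.float32)).astype(np.int32)
    m=np.zeros((h*S,w*S),np.uint8); cv2.fillConvexPoly(m,hull,1)
    return cv2.resize(m.astype(np.float32),(w,h),interpolation=cv2.INTER_AREA)
seeds={"A":((215,182),(288,292)),"B":((210,207),(321,300)),"C":((210,230),(351,305)),"D":((216,258),(389,303))}
zc=.003+.031
for k,(pt_,ps) in seeds.items():
    # initial from top pixel ray at z=.065
    p=P["top"]; d=p["R"].T@np.linalg.inv(p["K"])@np.array([*pt_,1]); C=-p["R"].T@p["t"]; X=C+d*(.06-C[2])/d[2]
    def cost(v,use):
        c=0
        for n,s in(("top",pt_),("side",ps)):
            if n not in use: continue
            x0,y0=s[0]-24,s[1]-28 
            w,h=48,56
            if n=="top": x0,y0,w,h=s[0]-17,s[1]-11,36,22
            if n=="side": x0,w=s[0]-15,30; 
            r=render(n,boxpts([v[0],v[1],zc],v[2]),x0,y0,w,h)
            c+=np.abs(r-M[n][y0:y0+h,x0:x0+w]).sum()
        return c
    for use in(("top","side"),("top",),("side",)):
        best=min((minimize(cost,[X[0],X[1],a],args=(use,),method="Nelder-Mead",options=dict(initial_simplex=[[X[0],X[1],a],[X[0]+.01,X[1],a],[X[0],X[1]+.01,a],[X[0],X[1],a+.15]])) for a in(-.25,-.1,.05)),key=lambda r:r.fun)
        print(k,use,best.x.round(4),round(best.fun,1))
E
python3 fit.py
```

```text
top cam [0.39390125 0.05922977 1.14188335]
side cam [0.46284661 0.74336094 0.59497596]
both [ 0.4834  0.0054 -0.1458  0.0647]
[[-0.7, -0.3], [-0.4, -0.4], [0.8, -0.2], [-0.3, 0.3], [-0.0, -0.1], [-0.5, -0.3], [0.7, 0.6], [0.3, 0.2], [0.3, -0.3], [-0.1, -0.2], [0.3, -0.9], [-2.2, -0.7], [0.7, 2.0]]
top [ 0.4835  0.005  -0.1534  0.0639]
[[-0.4, -0.1], [-0.2, -0.0], [0.9, -0.3], [-0.2, 0.4], [-0.1, -0.2], [-0.6, -0.3], [0.7, 0.5]]
side [ 0.4831  0.0059 -0.1303  0.0654]
[[0.1, 0.5], [-0.2, -0.1], [0.2, -0.0], [0.1, -0.8], [-1.8, -0.8], [0.9, 1.9]]
A ('top', 'side') [ 0.5974  0.2827 -0.1404] 303.1
A ('top',) [ 0.5982  0.2837 -0.2317] 52.8
A ('side',) [ 0.5977  0.2805 -0.1437] 238.9
B ('top', 'side') [ 0.5334  0.29   -0.2072] 225.5
B ('top',) [ 0.5334  0.291  -0.2421] 28.3
B ('side',) [ 0.5334  0.2896 -0.2061] 191.5
C ('top', 'side') [ 0.4767  0.2903 -0.1339] 208.7
C ('top',) [ 0.4764  0.2913 -0.1453] 16.4
C ('side',) [ 0.4768  0.2897 -0.1246] 188.5
D ('top', 'side') [ 0.4065  0.2702 -0.159 ] 395.8
D ('top',) [ 0.407   0.2716 -0.1181] 15.3
D ('side',) [ 0.4075  0.2694 -0.0598] 371.6
```

```bash
cat >> h.py <<'E'
def tgtR(yaw,flip):
    # tool y down, tool x along +/- rotated y axis
    x=rz(yaw)@np.array([0,1,0])*flip; y=np.array([0,0,-1.]); return np.column_stack([x,y,np.cross(x,y)])
def plan(pos,yaw,flip):
    s=arm.observe(); R=Ro.from_rotvec(s["ee_rot"]).as_matrix(); T=tgtR(yaw,flip)
    d=R.T@(np.array(pos)-s["position"])*100; w=Ro.from_matrix(R.T@T).as_rotvec()
    print("t",s["clock"].__round__(2),"pos",s["position"].round(4),"shift cm",d.round(2),"turn",w.round(3),"F",s["force"].round(1),"w",round(s["width"]*9.18,2),"j7",s["joints"].round(2)[[0,4,5,6]])
E
python3 - <<'E'
from h import *
s=arm.observe();print(Ro.from_rotvec(s["ee_rot"]).as_matrix().round(3))
for f in(1,-1): plan([.407,.2712,.15],-.12,f)
E
```

```text
[[ 0.433 -0.    -0.901]
 [ 0.901 -0.001  0.433]
 [-0.001 -1.    -0.   ]]
t 0.1 pos [0.2705 0.563  0.245 ] shift cm [-20.37   9.54 -24.94] turn [-0.    -0.328 -0.001] F [0.  1.2 0.1] w 9.16 j7 [-1.23 -0.01  1.13 -0.08]
t 0.1 pos [0.2705 0.563  0.245 ] shift cm [-20.37   9.54 -24.94] turn [ 2.000e-03  2.814e+00 -0.000e+00] F [0.  1.2 0.1] w 9.16 j7 [-1.23 -0.01  1.13 -0.08]
```

{"op": "move_arm", "data": {"series": [{"x": -3,"z": -4,"y": 1,"ry": -0.164},{"x": -3,"z": -4,"y": 1,"ry": -0.164},{"x": -3,"z": -4}], "jaw": 7, "newtons": 15}}

```text
invalid input
```

```bash
python3 -c "
from h import *
plan([.407,.2712,.12],-.12,1)"
```

```text
t 0.1 pos [0.2705 0.563  0.245 ] shift cm [-20.37  12.54 -24.94] turn [-0.    -0.328 -0.001] F [0.  1.2 0.1] w 9.16 j7 [-1.23 -0.01  1.13 -0.08]
```

{"op": "move_arm", "data": {"series": [{"x": -3,"y": 1,"z": -4,"rx": 0,"ry": -0.164,"rz": 0},{"x": -3,"y": 1,"z": -4,"rx": 0,"ry": -0.164,"rz": 0},{"x": -3,"y": 0,"z": -4,"rx": 0,"ry": 0,"rz": 0}], "jaw": 7, "newtons": 15}}

```text
clock: 0.48
position: [0.3576, 0.4447, 0.2228]
ee_rot: [-1.254, -1.132, 1.138]
force: [1.1, -0.1, 0.9]
width: 0.772
```

```bash
python3 -c "
from h import *
plan([.407,.2712,.12],-.12,1)"
```

```text
t 0.47 pos [0.3576 0.4447 0.2228] shift cm [-16.75  10.29  -6.68] turn [-0.003  0.02  -0.002] F [ 1.1 -0.1  0.9] w 7.09 j7 [-0.97  0.01  1.04  0.48]
```

{"op": "move_arm", "data": {"series": [{"x": -4,"y": 1,"z": -2,"rx": 0,"ry": 0.02,"rz": 0},{"x": -4,"y": 2,"z": -2,"rx": 0,"ry": 0,"rz": 0},{"x": -4,"y": 3,"z": -2,"rx": 0,"ry": 0,"rz": 0},{"x": -4,"y": 3,"z": -0.7,"rx": 0,"ry": 0,"rz": 0},{"x": 0,"y": 0,"z": 0,"rx": 0,"ry": 0,"rz": 0}]}}

```text
clock: 1.1
position: [0.4092, 0.2678, 0.1296]
ee_rot: [-1.268, -1.11, 1.118]
force: [0.3, 0.7, 0.4]
width: 0.763
```

```bash
python3 -c "
from h import *
plan([.407,.2712,.057],-.12,1)
for n in P: cv2.imwrite(f'pics/{n}1.png',arm.get_image(n))
"
```

```text
t 1.1 pos [0.4092 0.2678 0.1296] shift cm [0.34 7.26 0.24] turn [-0.002 -0.009 -0.004] F [0.3 0.7 0.4] w 7.0 j7 [-0.7  -0.01  0.75  0.76]
```

View pics/side1.png

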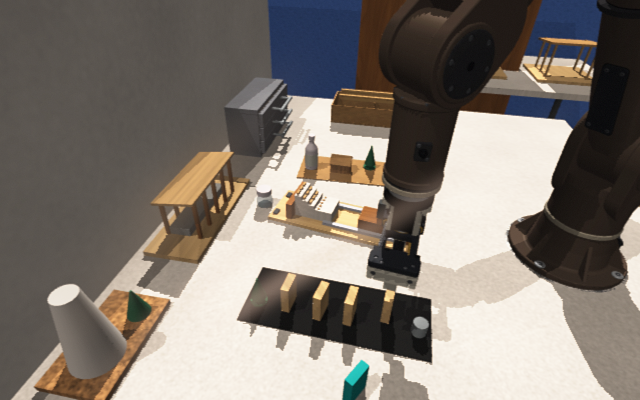

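View pics/top1.png

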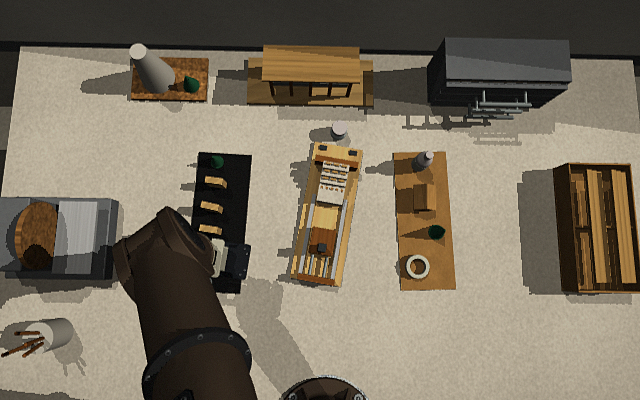

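The four plywood blocks are at top-view pixels (215,182), (210,207), (210,230) and (216,258). The look-alike is the turquoise one at (152,240). I take (216,258) first, because the crop shows it is plain plywood.

```bash
python3 -c "
from h import *
s=arm.observe();R=Ro.from_rotvec(s['ee_rot']).as_matrix();p=s['position']
L=lambda v:p+R@np.array(v)
for n in P: print(n,proj(n,[p,L([0,.019,0]),L([.035,.019,0]),L([-.035,.019,0]),L([0.095,-.047,0]),L([-0.095,-.047,0])]).round(0).tolist())
a=cv2.imread('pics/side1.png');cv2.imwrite('pics/c5.png',cv2.resize(a[220:350,330:450],None,fx=4.5,fy=4.5))
"
```

```text
top [[208.0, 255.0], [210.0, 255.0], [195.0, 253.0], [225.0, 257.0], [160.0, 248.0], [247.0, 261.0]]
side [[393.0, 267.0], [392.0, 275.0], [389.0, 289.0], [395.0, 261.0], [388.0, 289.0], [405.0, 214.0]]
```

View pics/c5.png

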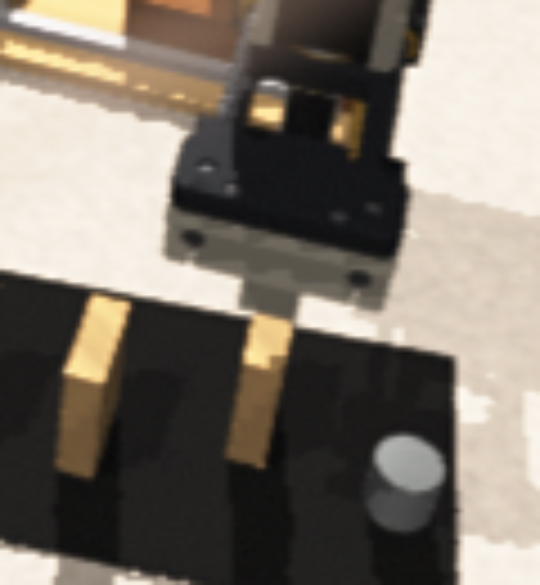

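{"op": "move_arm", "data": {"series": [{"x": 0.3,"y": 2,"z": 0.2,"rx": 0,"ry": 0,"rz": 0},{"x": 0,"y": 3,"z": 0,"rx": 0,"ry": 0,"rz": 0},{"x": 0,"y": 2.4,"z": 0,"rx": 0,"ry": 0,"rz": 0},{"x": 0,"y": 0,"z": 0,"rx": 0,"ry": 0,"rz": 0}]}}

```text
clock: 1.7
position: [0.4102, 0.2842, 0.059]
ee_rot: [-1.26, -1.13, 1.113]
force: [-0.0, -0.2, -0.2]
width: 0.765
```

```bash
python3 -c "
from h import *
plan([.407,.2712,.057],-.12,1)
"
```

```text
t 1.7 pos [0.4102 0.2842 0.059 ] shift cm [-1.34  0.19  0.17] turn [0.005 0.002 0.009] F [-0.  -0.2 -0.2] w 7.02 j7 [-0.72 -0.01  0.57  0.75]
```

{"op": "move_arm", "data": {"series": [{"x": -1.3,"y": 0.1,"z": 0.2,"rx": 0,"ry": 0,"rz": 0},{"x": 0,"y": 0,"z": 0,"rx": 0,"ry": 0,"rz": 0}]}}

```text
clock: 1.95
position: [0.4071, 0.2725, 0.0597]
ee_rot: [-1.259, -1.133, 1.112]
force: [0.9, 0.8, 0.1]
width: 0.76
```

```bash
python3 -c "
from h import *
plan([.407,.2712,.057],-.12,1)
"
```

```text
t 1.95 pos [0.4071 0.2725 0.0597] shift cm [-0.14  0.27 -0.  ] turn [0.007 0.004 0.011] F [0.9 0.8 0.1] w 6.98 j7 [-0.7  -0.01  0.56  0.77]
```

{"op": "move_arm", "data": {"series": [{"x": -0.1,"y": 0.3,"z": 0,"rx": 0,"ry": 0,"rz": 0.01},{"x": 0,"y": 0,"z": 0,"rx": 0,"ry": 0,"rz": 0}]}}

```text
clock: 2.2
position: [0.4078, 0.2721, 0.0579]
ee_rot: [-1.267, -1.13, 1.117]
force: [0.5, 0.5, -0.6]
width: 0.763
```

```bash
python3 -c "
from h import *
plan([.407,.2712,.057],-.12,1)
a=arm.get_image('side');cv2.imwrite('pics/c6.png',cv2.resize(a[220:350,330:450],None,fx=4.5,fy=4.5))
"
```

```text
t 2.2 pos [0.4078 0.2721 0.0579] shift cm [-0.09  0.09  0.07] turn [0.008 0.003 0.003] F [ 0.5  0.5 -0.6] w 7.01 j7 [-0.71 -0.    0.56  0.76]
```

View pics/c6.png

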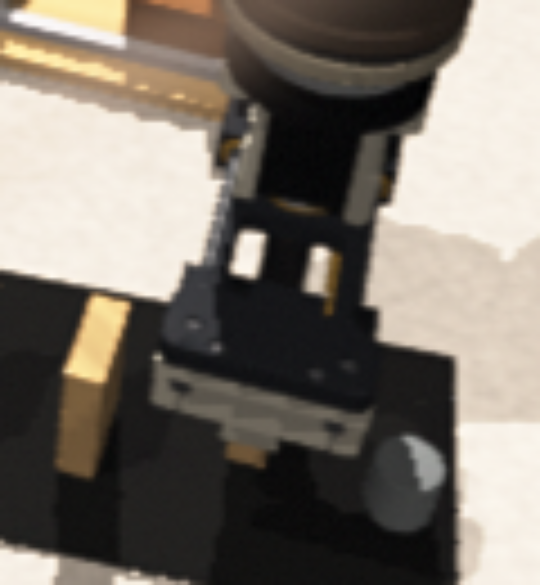

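{"op": "move_arm", "data": {"series": [{"x": 0,"y": 0,"z": 0,"rx": 0,"ry": 0,"rz": 0},{"x": 0,"y": 0,"z": 0,"rx": 0,"ry": 0,"rz": 0},{"x": 0,"y": 0,"z": 0,"rx": 0,"ry": 0,"rz": 0},{"x": 0,"y": 0,"z": 0,"rx": 0,"ry": 0,"rz": 0}], "jaw": 3, "newtons": 15}}

```text
clock: 2.75
position: [0.408, 0.2724, 0.0581]
ee_rot: [-1.267, -1.13, 1.117]
force: [0.2, 0.1, 0.5]
width: 0.479
```

```bash
python3 -c "
from h import *
plan([.407,.2712,.13],-.147,1)
"
```

```text
t 2.75 pos [0.408  0.2724 0.0581] shift cm [-0.11 -7.19  0.03] turn [0.009 0.03  0.003] F [0.2 0.1 0.5] w 4.39 j7 [-0.71 -0.    0.56  0.76]
```

{"op": "move_arm", "data": {"series": [{"x": 0,"y": -3,"z": 0,"rx": 0.008,"ry": 0.03,"rz": 0},{"x": -1,"y": -4,"z": -2,"rx": 0,"ry": 0,"rz": 0},{"x": -5,"y": -2,"z": -2,"rx": 0,"ry": 0,"rz": 0},{"x": -5,"y": 0,"z": -2,"rx": 0,"ry": 0,"rz": 0},{"x": -5,"y": 0,"z": -2,"rx": 0,"ry": 0,"rz": 0}]}}

```text
clock: 3.38
position: [0.4649, 0.1025, 0.1506]
ee_rot: [-1.269, -1.11, 1.103]
force: [1.4, 0.3, -0.5]
width: 0.478
```

```bash
cat >> h.py <<'E'
J=np.array([.4834,.0054,0]); JA=-.147
def slot(x,z,y=0): return J+rz(JA)@np.array([x,y,0])+[0,0,z]
E
python3 -c "
from h import *
print(slot(.0524,.13))
plan(slot(.0524,.13),-.147,1)
"
```

```text
[ 0.53523486 -0.00227509  0.13      ]
t 3.38 pos [0.4649 0.1025 0.1506] shift cm [-9.42  2.03 -8.4 ] turn [0.001 0.009 0.005] F [ 1.4  0.3 -0.5] w 4.38 j7 [-0.38 -0.03  0.78  1.14]
```

{"op": "move_arm", "data": {"series": [{"x": -3.5,"y": 0,"z": -3,"rx": 0,"ry": 0.01,"rz": 0},{"x": -3.5,"y": 0,"z": -3,"rx": 0,"ry": 0,"rz": 0},{"x": -2,"y": 1,"z": -2,"rx": 0,"ry": 0,"rz": 0},{"x": -0.4,"y": 1,"z": -0.4,"rx": 0,"ry": 0,"rz": 0},{"x": 0,"y": 0,"z": 0,"rx": 0,"ry": 0,"rz": 0}]}}

```text
clock: 4.0
position: [0.5358, -0.0107, 0.1299]
ee_rot: [-1.277, -1.097, 1.091]
force: [0.0, 0.0, -0.2]
width: 0.474
```

```bash
python3 -c "
from h import *
plan(slot(.0524,.065),-.147,1)
for n in P: cv2.imwrite(f'pics/{n}2.png',arm.get_image(n))
"
```

```text
t 4.0 pos [ 0.5358 -0.0107  0.1299] shift cm [0.8  6.49 0.19] turn [ 0.002 -0.008  0.004] F [ 0.   0.  -0.2] w 4.35 j7 [-0.16 -0.07  0.79  1.4 ]
```

View pics/side2.png

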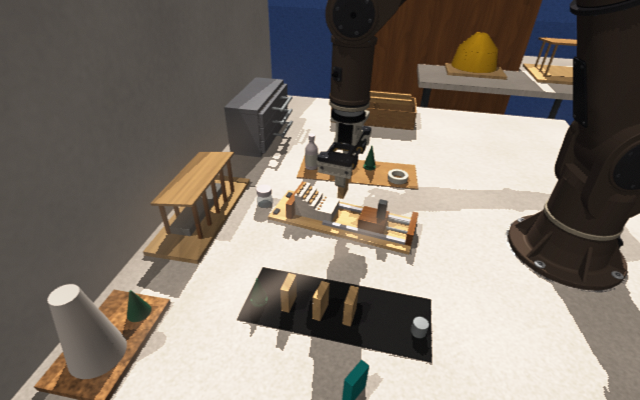

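{"op": "move_arm", "data": {"series": [{"x": 0.8,"y": 1,"z": 0.2,"rx": 0,"ry": -0.008,"rz": 0},{"x": 0,"y": 1.5,"z": 0,"rx": 0,"ry": 0,"rz": 0},{"x": 0,"y": 0.5,"z": 0,"rx": 0,"ry": 0,"rz": 0},{"x": 0,"y": 0,"z": 0,"rx": 0,"ry": 0,"rz": 0}]}}

```text
clock: 4.6
position: [0.5343, 0.0024, 0.0988]
ee_rot: [-1.27, -1.11, 1.101]
force: [-0.4, -0.5, -0.1]
width: 0.474
```

```bash
python3 -c "
from h import *
plan(slot(.0524,.065),-.147,1)
"
```

```text
t 4.6 pos [0.5343 0.0024 0.0988] shift cm [-0.47  3.38 -0.15] turn [0.002 0.007 0.005] F [-0.4 -0.5 -0.1] w 4.35 j7 [-0.17 -0.07  0.72  1.4 ]
```

{"op": "move_arm", "data": {"series": [{"x": -0.3,"y": 1,"z": -0.1,"rx": 0,"ry": 0.005,"rz": 0},{"x": 0,"y": 1,"z": 0,"rx": 0,"ry": 0,"rz": 0},{"x": 0,"y": 0,"z": 0,"rx": 0,"ry": 0,"rz": 0}]}}

```text
clock: 4.97
position: [0.5351, -0.0013, 0.0775]
ee_rot: [-1.273, -1.105, 1.096]
force: [-0.4, 0.6, 0.3]
width: 0.48
```

```bash
python3 -c "
from h import *
plan(slot(.0524,.065),-.147,1)
for n in P: 
  a=arm.get_image(n); cv2.imwrite(f'pics/{n}3.png',a)
a=cv2.imread('pics/side3.png');cv2.imwrite('pics/c7.png',cv2.resize(a[130:260,260:430],None,fx=4.5,fy=4.5,interpolation=cv2.INTER_CUBIC))
"
```

```text
t 4.97 pos [ 0.5351 -0.0013  0.0775] shift cm [-0.1   1.25 -0.02] turn [0.003 0.001 0.005] F [-0.4  0.6  0.3] w 4.41 j7 [-0.16 -0.08  0.67  1.41]
```

View pics/c7.png

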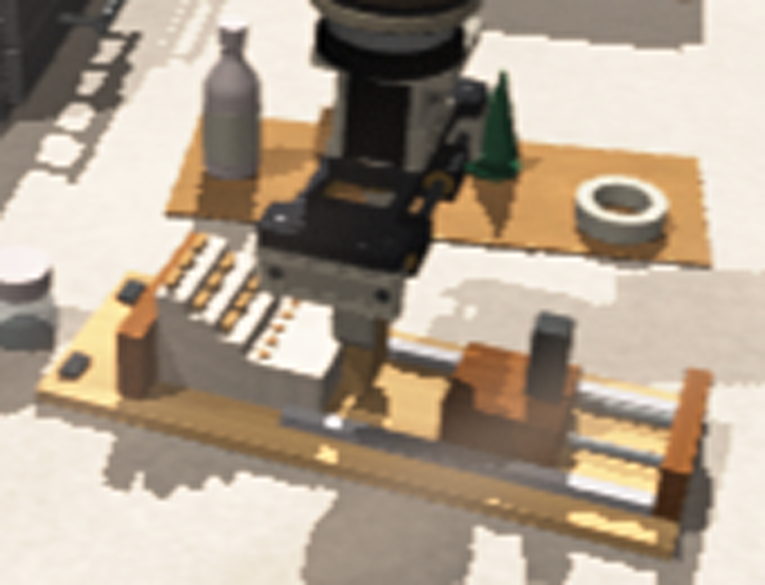

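{"op": "move_arm", "data": {"series": [{"x": -0.1,"y": 0.6,"z": 0,"rx": 0,"ry": 0,"rz": 0},{"x": 0,"y": 0.4,"z": 0,"rx": 0,"ry": 0,"rz": 0},{"x": 0,"y": 0,"z": 0,"rx": 0,"ry": 0,"rz": 0}]}}

```text
clock: 5.45
position: [0.5359, -0.0023, 0.068]
ee_rot: [-1.275, -1.107, 1.095]
force: [0.3, -0.5, -0.2]
width: 0.477
```

```bash
python3 -c "
from h import *
plan(slot(.0524,.065),-.147,1)
"
```

```text
t 5.45 pos [ 0.5359 -0.0023  0.068 ] shift cm [-0.01  0.3   0.06] turn [0.005 0.001 0.006] F [ 0.3 -0.5 -0.2] w 4.38 j7 [-0.16 -0.08  0.64  1.41]
```

{"op": "move_arm", "data": {"series": [{"x": 0,"y": 0.25,"z": 0,"rx": 0,"ry": 0,"rz": 0},{"x": 0,"y": 0,"z": 0,"rx": 0,"ry": 0,"rz": 0}]}}

```text
clock: 5.7
position: [0.536, -0.0022, 0.0654]
ee_rot: [-1.275, -1.107, 1.095]
force: [-0.3, 0.4, 0.7]
width: 0.475
```

```bash
python3 -c "
from h import *
plan(slot(.0524,.065),-.147,1)
"
```

```text
t 5.7 pos [ 0.536  -0.0022  0.0654] shift cm [-0.02  0.04  0.07] turn [0.005 0.001 0.006] F [-0.3  0.4  0.7] w 4.36 j7 [-0.16 -0.08  0.64  1.41]
```

{"op": "move_arm", "data": {"series": [{"x": 0,"y": 0.12,"z": 0,"rx": 0,"ry": 0,"rz": 0},{"x": 0,"y": 0,"z": 0,"rx": 0,"ry": 0,"rz": 0}]}}

```text
clock: 5.95
position: [0.5366, -0.002, 0.0652]
ee_rot: [-1.275, -1.108, 1.094]
force: [0.3, 0.2, -0.5]
width: 0.477
```

```bash
python3 -c "
from h import *
plan(slot(.0524,.065),-.147,1)
"
```

```text
t 5.95 pos [ 0.5366 -0.002   0.0652] shift cm [-0.04  0.02  0.13] turn [0.006 0.001 0.006] F [ 0.3  0.2 -0.5] w 4.38 j7 [-0.16 -0.08  0.64  1.41]
```

{"op": "move_arm", "data": {"series": [{"x": 0,"y": 0.2,"z": 0.1,"rx": 0,"ry": 0,"rz": 0}]}}

```text
clock: 6.08
position: [0.5369, -0.0019, 0.0645]
ee_rot: [-1.277, -1.11, 1.092]
force: [-3.3, -0.5, 22.7]
width: 0.477
```

```bash
python3 -c "
from h import *
plan(slot(.0524,.065),-.147,1)
"
```

```text
t 6.08 pos [ 0.5369 -0.0019  0.0645] shift cm [-0.06 -0.05  0.16] turn [0.009 0.001 0.007] F [-3.3 -0.5 22.7] w 4.38 j7 [-0.16 -0.08  0.63  1.41]
```

{"op": "move_arm", "data": {"series": [{"x": 0,"y": -0.05,"z": 0,"rx": 0,"ry": 0,"rz": 0},{"x": 0,"y": 0,"z": 0,"rx": 0,"ry": 0,"rz": 0},{"x": 0,"y": 0,"z": 0,"rx": 0,"ry": 0,"rz": 0}], "jaw": 6.5}}

```text
clock: 6.45
position: [0.537, -0.0019, 0.0651]
ee_rot: [-1.277, -1.111, 1.092]
force: [-0.0, 0.1, -1.2]
width: 0.705
```

```bash
python3 -c "
from h import *
plan(slot(.0524,.13),-.147,1)
"
```

```text
t 6.45 pos [ 0.537  -0.0019  0.0651] shift cm [-0.02 -6.49  0.11] turn [0.009 0.001 0.007] F [-0.   0.1 -1.2] w 6.47 j7 [-0.16 -0.08  0.63  1.41]
```

Now rise and head to block C (the third one, at about 0.4766, 0.2905).

{"op": "move_arm", "data": {"series": [{"x": 0,"y": -3,"z": 0,"rx": 0,"ry": 0,"rz": 0},{"x": 0,"y": -4,"z": 0,"rx": 0,"ry": 0,"rz": 0},{"x": 4,"y": -1,"z": 0,"rx": 0,"ry": 0,"rz": 0},{"x": 5,"y": 0,"z": 0,"rx": 0,"ry": 0,"rz": 0},{"x": 5,"y": 0,"z": 0,"rx": 0,"ry": 0,"rz": 0},{"x": 5,"y": 0,"z": 0,"rx": 0,"ry": 0,"rz": 0},{"x": 5,"y": 0,"z": 0,"rx": 0,"ry": 0,"rz": 0},{"x": 0,"y": 0,"z": 0,"rx": 0,"ry": 0,"rz": 0}], "jaw": 7}}

```text
clock: 7.45
position: [0.5717, 0.2414, 0.1474]
ee_rot: [-1.277, -1.106, 1.091]
force: [-0.7, -0.9, -0.4]
width: 0.763
```

```bash
python3 -c "
from h import *
plan([.4766,.2905,.12],-.14,1)
for n in P: 
  a=arm.get_image(n); cv2.imwrite(f'pics/{n}4.png',a)
a=cv2.imread('pics/side4.png');cv2.imwrite('pics/c8.png',cv2.resize(a[160:260,260:430],None,fx=4.6,fy=4.6,interpolation=cv2.INTER_CUBIC))
a=cv2.imread('pics/top4.png');cv2.imwrite('pics/c9.png',cv2.resize(a[130:295,180:370],None,fx=4,fy=4,interpolation=cv2.INTER_CUBIC)[:600])
"
```

```text
t 7.45 pos [0.5717 0.2414 0.1474] shift cm [ 3.42  2.69 10.15] turn [ 0.007 -0.01   0.006] F [-0.7 -0.9 -0.4] w 7.0 j7 [-0.54 -0.05  0.91  0.98]
```

View pics/c8.png

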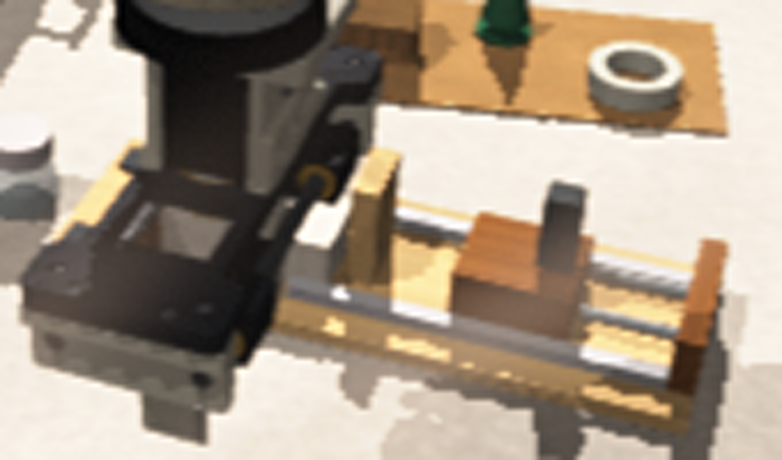

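View pics/c9.png

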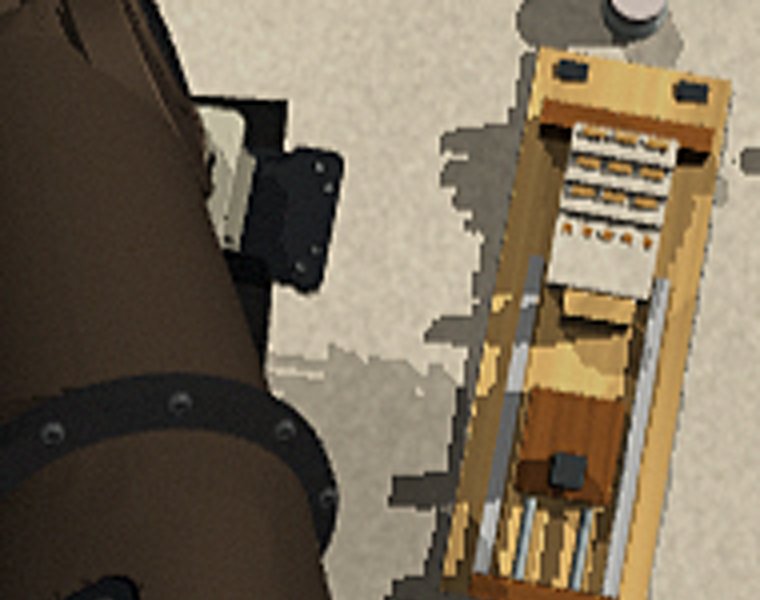

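```bash
python3 -c "
from h import *
F=lambda p:uncrop(p,4,(180,130));G=lambda p:uncrop(p,4.6,(260,160))
ob=[('top',F(q),w) for q,w in [((564,289),(1,1)),((637,298),(1,-1)),((561,313),(-1,1)),((630,325),(-1,-1))]]
ob+=[('side',G(q),w) for q,w in [((352,184),(1,1)),((365,152),(1,-1)),((388,190),(-1,1)),((400,157),(-1,-1)),((386,290),(-1,1,0))]]
def res(v,ob):
    return np.array([proj(n,[np.array([v[0],v[1],0])+rz(v[2])@np.array([.008*w[0],.022*w[1],.010 if len(w)>2 else .072])])[0]-q for n,q,w in ob])
for o in(ob,ob[:4],ob[4:]):
    r=least_squares(lambda v:res(v,o).ravel(),[.53,0,-.15],loss='soft_l1');x=r.x
    print(x.round(4),res(x,o).round(1).tolist(),'jig',(rz(-JA)@(np.array([x[0],x[1],0])-J)*1000).round(1))
"
```

```text
[ 0.5342 -0.003  -0.0844] [[-0.1, 0.2], [-0.5, -0.2], [0.0, 0.6], [0.7, -0.5], [0.5, 1.7], [1.7, -1.1], [-0.9, 1.5], [0.3, -1.1], [-2.0, -0.2]] jig [51.5 -0.9  0. ]
[ 0.5342 -0.003  -0.1354] [[0.1, -0.3], [-0.4, 0.2], [-0.1, 0.1], [0.4, -0.1]] jig [51.5 -0.8  0. ]
[ 0.5345 -0.003   0.003 ] [[1.1, 2.0], [0.8, -1.1], [-0.2, 1.5], [-0.5, -1.4], [-1.2, -0.3]] jig [51.8 -0.9  0. ]
```

{"op": "move_arm", "data": {"series": [{"x": 1.5,"y": 0,"z": 4,"rx": 0,"ry": -0.01,"rz": 0},{"x": 1,"y": 1,"z": 3,"rx": 0,"ry": 0,"rz": 0},{"x": 0.4,"y": 1,"z": 1.6,"rx": 0,"ry": 0,"rz": 0},{"x": 0,"y": 0,"z": 0,"rx": 0,"ry": 0,"rz": 0}]}}

```text
clock: 8.05
position: [0.4916, 0.2708, 0.1258]
ee_rot: [-1.285, -1.1, 1.092]
force: [0.4, -0.2, -0.3]
width: 0.764
```

```bash
python3 -c "
from h import *
plan([.4766,.2905,.058],-.14,1)
"
```

```text
t 8.05 pos [0.4916 0.2708 0.1258] shift cm [1.72 6.76 1.84] turn [ 0.008 -0.014 -0.001] F [ 0.4 -0.2 -0.3] w 7.02 j7 [-0.66 -0.04  0.8   0.85]
```

{"op": "move_arm", "data": {"series": [{"x": 1.2,"y": 0,"z": 1.3,"rx": 0.006,"ry": -0.012,"rz": 0},{"x": 0.3,"y": 1.5,"z": 0.3,"rx": 0,"ry": 0,"rz": 0},{"x": 0,"y": 1,"z": 0,"rx": 0,"ry": 0,"rz": 0},{"x": 0,"y": 0,"z": 0,"rx": 0,"ry": 0,"rz": 0}]}}

```text
clock: 8.55
position: [0.4803, 0.2873, 0.0991]
ee_rot: [-1.278, -1.104, 1.1]
force: [-0.3, -1.1, 0.2]
width: 0.764
```

```bash
python3 -c "
from h import *
plan([.4766,.2905,.058],-.14,1)
"
```

```text
t 8.55 pos [0.4803 0.2873 0.0991] shift cm [0.27 4.11 0.43] turn [ 0.004 -0.005 -0.001] F [-0.3 -1.1  0.2] w 7.01 j7 [-0.68 -0.04  0.75  0.83]
```

{"op": "move_arm", "data": {"series": [{"x": 0.2,"y": 1,"z": 0.4,"rx": 0,"ry": 0,"rz": 0},{"x": 0,"y": 1.5,"z": 0,"rx": 0,"ry": 0,"rz": 0},{"x": 0,"y": 1,"z": 0,"rx": 0,"ry": 0,"rz": 0},{"x": 0,"y": 0,"z": 0,"rx": 0,"ry": 0,"rz": 0}]}}

```text
clock: 9.05
position: [0.4768, 0.2893, 0.0611]
ee_rot: [-1.278, -1.102, 1.101]
force: [-0.1, 0.3, -0.4]
width: 0.761
```

```bash
python3 -c "
from h import *
plan([.4766,.2905,.058],-.14,1)
"
```

```text
t 9.05 pos [0.4768 0.2893 0.0611] shift cm [0.12 0.31 0.04] turn [ 0.003 -0.006 -0.002] F [-0.1  0.3 -0.4] w 6.99 j7 [-0.69 -0.05  0.66  0.82]
```

{"op": "move_arm", "data": {"series": [{"x": 0.1,"y": 0.3,"z": 0,"rx": 0,"ry": 0,"rz": 0},{"x": 0,"y": 0,"z": 0,"rx": 0,"ry": 0,"rz": 0}]}}

```text
clock: 9.3
position: [0.4773, 0.2905, 0.0582]
ee_rot: [-1.279, -1.103, 1.1]
force: [0.3, 0.8, -0.1]
width: 0.764
```

{"op": "move_arm", "data": {"series": [{"x": 0,"y": 0,"z": 0,"rx": 0,"ry": 0,"rz": 0},{"x": 0,"y": 0,"z": 0,"rx": 0,"ry": 0,"rz": 0},{"x": 0,"y": 0,"z": 0,"rx": 0,"ry": 0,"rz": 0},{"x": 0,"y": 0,"z": 0,"rx": 0,"ry": 0,"rz": 0}], "jaw": 3}}

```text
clock: 9.8
position: [0.4777, 0.2908, 0.059]
ee_rot: [-1.279, -1.104, 1.099]
force: [-0.8, 0.9, -0.2]
width: 0.48
```

```bash
python3 -c "
from h import *
plan(slot(.0312,.13),-.147,1)
"
```

```text
t 9.8 pos [0.4777 0.2908 0.059 ] shift cm [-28.15  -7.06  -7.87] turn [0.005 0.001 0.   ] F [-0.8  0.9 -0.2] w 4.4 j7 [-0.69 -0.05  0.66  0.82]
```

{"op": "move_arm", "data": {"series": [{"x": 0,"y": -3,"z": 0,"rx": 0,"ry": 0,"rz": 0},{"x": -2,"y": -4,"z": -1,"rx": 0,"ry": 0,"rz": 0},{"x": -5,"y": -1.5,"z": -1.5,"rx": 0,"ry": 0,"rz": 0},{"x": -5,"y": 0,"z": -1.5,"rx": 0,"ry": 0,"rz": 0},{"x": -5,"y": 0,"z": -1.5,"rx": 0,"ry": 0,"rz": 0},{"x": -4,"y": 0,"z": -1,"rx": 0,"ry": 0,"rz": 0},{"x": -2,"y": 0,"z": -0.5,"rx": 0,"ry": 0,"rz": 0},{"x": 0,"y": 0,"z": 0,"rx": 0,"ry": 0,"rz": 0}]}}

```text
clock: 10.8
position: [0.5148, 0.0467, 0.1478]
ee_rot: [-1.28, -1.107, 1.098]
force: [-0.7, 1.0, -0.5]
width: 0.478
```

```bash
python3 -c "
from h import *
plan(slot(.0322,.09),-.147,1)
"
```

```text
t 10.8 pos [0.5148 0.0467 0.1478] shift cm [-4.55  5.78 -0.67] turn [0.007 0.002 0.001] F [-0.7  1.  -0.5] w 4.39 j7 [-0.28 -0.05  0.8   1.29]
```

{"op": "move_arm", "data": {"series": [{"x": -2.5,"y": 0,"z": -0.4,"rx": 0.005,"ry": 0,"rz": 0},{"x": -1.4,"y": 0,"z": -0.2,"rx": 0,"ry": 0,"rz": 0},{"x": 0,"y": 0,"z": 0,"rx": 0,"ry": 0,"rz": 0}]}}

```text
clock: 11.18
position: [0.5151, 0.01, 0.1477]
ee_rot: [-1.273, -1.107, 1.102]
force: [0.1, -0.0, 0.6]
width: 0.48
```

```bash
python3 -c "
from h import *
plan(slot(.0322,.09),-.147,1)
"
```

```text
t 11.18 pos [0.5151 0.01   0.1477] shift cm [-0.94  5.77 -0.14] turn [0.002 0.006 0.002] F [ 0.1 -0.   0.6] w 4.4 j7 [-0.21 -0.06  0.81  1.37]
```

{"op": "move_arm", "data": {"series": [{"x": -0.7,"y": 0,"z": -0.1,"rx": 0,"ry": 0,"rz": 0},{"x": 0,"y": 1,"z": 0,"rx": 0,"ry": 0,"rz": 0},{"x": 0,"y": 0,"z": 0,"rx": 0,"ry": 0,"rz": 0}]}}

```text
clock: 11.55
position: [0.515, 0.0055, 0.1368]
ee_rot: [-1.27, -1.11, 1.104]
force: [1.2, -0.5, 0.1]
width: 0.481
```

```bash
python3 -c "
from h import *
plan(slot(.0322,.09),-.147,1)
"
```

```text
t 11.55 pos [0.515  0.0055 0.1368] shift cm [-0.49  4.67 -0.08] turn [0.002 0.009 0.003] F [ 1.2 -0.5  0.1] w 4.42 j7 [-0.2  -0.07  0.78  1.39]
```

{"op": "move_arm", "data": {"series": [{"x": -0.5,"y": 0.2,"z": -0.1,"rx": 0,"ry": 0.009,"rz": 0},{"x": 0,"y": 0,"z": 0,"rx": 0,"ry": 0,"rz": 0},{"x": 0,"y": 0,"z": 0,"rx": 0,"ry": 0,"rz": 0}]}}

```text
clock: 11.92
position: [0.5153, 0.0005, 0.1344]
ee_rot: [-1.274, -1.103, 1.097]
force: [0.3, 0.1, 0.1]
width: 0.478
```

```bash
python3 -c "
from h import *
plan(slot(.0322,.09),-.147,1)
"
```

```text
t 11.93 pos [5.153e-01 5.000e-04 1.344e-01] shift cm [0.   4.44 0.02] turn [0.001 0.    0.003] F [0.3 0.1 0.1] w 4.39 j7 [-0.2  -0.07  0.78  1.39]
```

{"op": "move_arm", "data": {"series": [{"x": 0,"y": 1,"z": 0,"rx": 0,"ry": 0,"rz": 0},{"x": 0,"y": 1,"z": 0,"rx": 0,"ry": 0,"rz": 0},{"x": 0,"y": 0,"z": 0,"rx": 0,"ry": 0,"rz": 0}]}}

```text
clock: 12.3
position: [0.5152, 0.0007, 0.1129]
ee_rot: [-1.274, -1.103, 1.097]
force: [0.3, 0.3, -0.3]
width: 0.478
```

```bash
python3 -c "
from h import *
plan(slot(.0322,.066),-.147,1)
a=arm.get_image('side');cv2.imwrite('pics/c10.png',cv2.resize(a[140:260,260:430],None,fx=4.6,fy=4.6,interpolation=cv2.INTER_CUBIC))
"
```

```text
t 12.3 pos [0.5152 0.0007 0.1129] shift cm [-0.02  4.69  0.  ] turn [0.001 0.    0.004] F [ 0.3  0.3 -0.3] w 4.39 j7 [-0.19 -0.07  0.73  1.39]
```

View pics/c10.png

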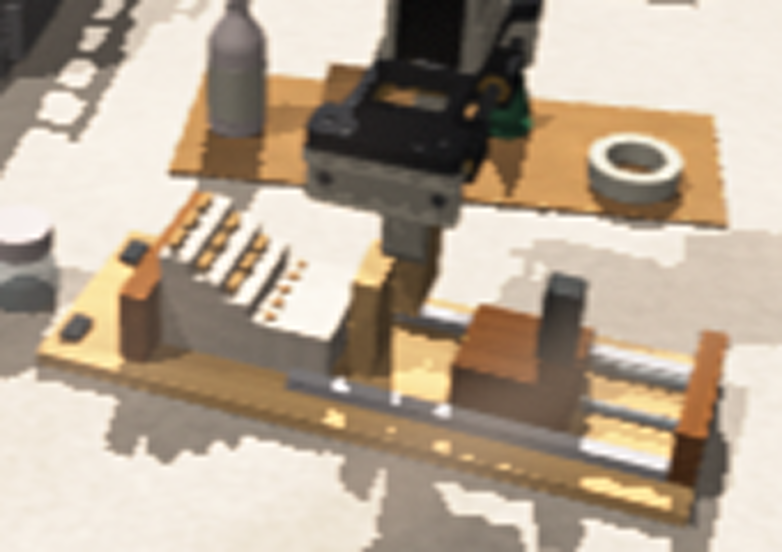

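{"op": "move_arm", "data": {"series": [{"x": 0,"y": 1,"z": 0,"rx": 0,"ry": 0,"rz": 0},{"x": 0,"y": 1,"z": 0,"rx": 0,"ry": 0,"rz": 0},{"x": 0,"y": 1,"z": 0,"rx": 0,"ry": 0,"rz": 0},{"x": 0,"y": 1,"z": 0,"rx": 0,"ry": 0,"rz": 0},{"x": 0,"y": 0.3,"z": 0,"rx": 0,"ry": 0,"rz": 0},{"x": 0,"y": 0,"z": 0,"rx": 0,"ry": 0,"rz": 0}]}}

```text
clock: 13.1
position: [0.5155, 0.0009, 0.0669]
ee_rot: [-1.274, -1.103, 1.097]
force: [0.2, 0.4, 0.2]
width: 0.474
```

```bash
python3 -c "
from h import *
plan(slot(.0322,.066),-.147,1)
"
```

```text
t 13.1 pos [0.5155 0.0009 0.0669] shift cm [-0.02  0.09  0.02] turn [0.001 0.    0.004] F [0.2 0.4 0.2] w 4.36 j7 [-0.18 -0.09  0.62  1.41]
```

{"op": "move_arm", "data": {"series": [{"x": 0,"y": 0.12,"z": 0,"rx": 0,"ry": 0,"rz": 0},{"x": 0,"y": 0,"z": 0,"rx": 0,"ry": 0,"rz": 0}]}}

```text
clock: 13.35
position: [0.516, 0.0009, 0.0661]
ee_rot: [-1.274, -1.104, 1.097]
force: [0.9, 0.1, -0.2]
width: 0.479
```

{"op": "move_arm", "data": {"series": [{"x": 0,"y": 0.1,"z": 0,"rx": 0,"ry": 0,"rz": 0}]}}

```text
clock: 13.48
position: [0.5163, 0.001, 0.0658]
ee_rot: [-1.275, -1.105, 1.096]
force: [-2.7, 0.8, 14.5]
width: 0.48
```

Contact with the board. Release and rise straight up.

{"op": "move_arm", "data": {"series": [{"x": 0,"y": -0.05,"z": 0.03,"rx": 0,"ry": 0,"rz": 0},{"x": 0,"y": 0,"z": 0,"rx": 0,"ry": 0,"rz": 0},{"x": 0,"y": 0,"z": 0,"rx": 0,"ry": 0,"rz": 0}], "jaw": 6.5}}

```text
clock: 13.85
position: [0.5162, 0.0011, 0.0666]
ee_rot: [-1.275, -1.105, 1.096]
force: [0.9, -0.5, -0.2]
width: 0.701
```

{"op": "move_arm", "data": {"series": [{"x": 0,"y": -2,"z": 0,"rx": 0,"ry": 0,"rz": 0},{"x": 0,"y": -4,"z": 0,"rx": 0,"ry": 0,"rz": 0},{"x": 3,"y": -2,"z": 0,"rx": 0,"ry": 0,"rz": 0},{"x": 5,"y": 0,"z": 0,"rx": 0,"ry": 0,"rz": 0},{"x": 5,"y": 0,"z": 0,"rx": 0,"ry": 0,"rz": 0},{"x": 5,"y": 0,"z": 0,"rx": 0,"ry": 0,"rz": 0},{"x": 4,"y": 0,"z": 0,"rx": 0,"ry": 0,"rz": 0},{"x": 2,"y": 0,"z": 0,"rx": 0,"ry": 0,"rz": 0},{"x": 0,"y": 0,"z": 0,"rx": 0,"ry": 0,"rz": 0}], "jaw": 7}}

```text
clock: 14.98
position: [0.5524, 0.2429, 0.1494]
ee_rot: [-1.277, -1.101, 1.093]
force: [-0.5, -0.8, -0.3]
width: 0.759
```

```bash
python3 -c "
from h import *
plan([.5334,.2903,.09],-.21,1)
for n in P: 
  a=arm.get_image(n); cv2.imwrite(f'pics/{n}5.png',a)
a=cv2.imread('pics/side5.png');cv2.imwrite('pics/c11.png',cv2.resize(a[160:260,260:430],None,fx=4.6,fy=4.6,interpolation=cv2.INTER_CUBIC))
a=cv2.imread('pics/top5.png');cv2.imwrite('pics/c12.png',cv2.resize(a[180:295,280:370],None,fx=5,fy=5,interpolation=cv2.INTER_CUBIC))
"
```

```text
t 14.97 pos [0.5524 0.2429 0.1494] shift cm [4.38 5.95 2.61] turn [0.003 0.059 0.004] F [-0.5 -0.8 -0.3] w 6.97 j7 [-0.57 -0.06  0.9   0.97]
```

View pics/c11.png

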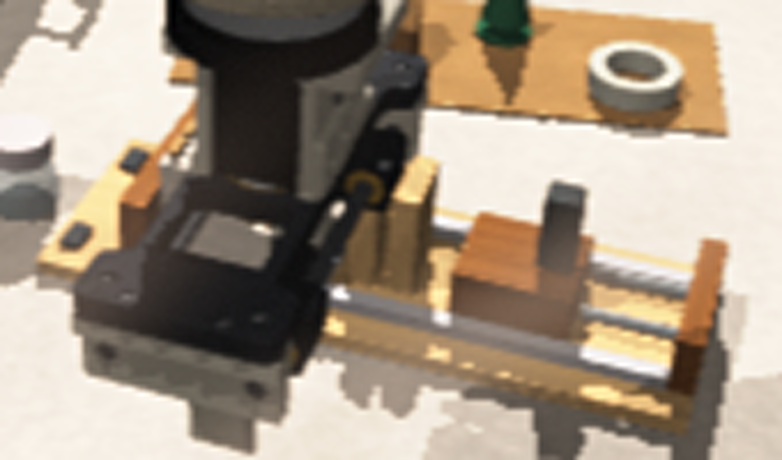

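View pics/c12.png

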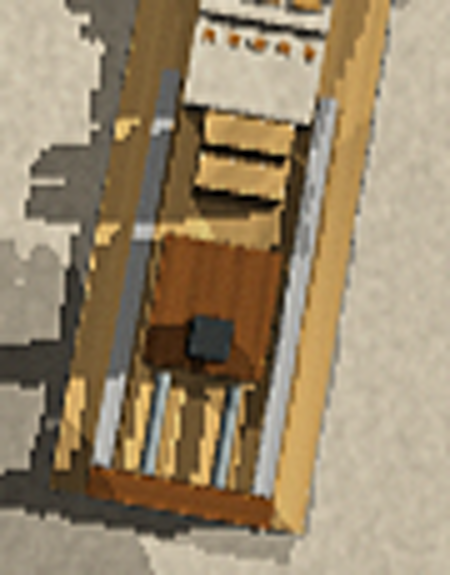

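```bash
python3 -c "
from h import *
F=lambda p:uncrop(p,5,(280,180))
for c in ([(205,112),(295,126),(202,143),(288,158)],[(201,151),(289,164),(196,184),(280,201)]):
  ob=[('top',F(q),w) for q,w in zip(c,[(1,1),(1,-1),(-1,1),(-1,-1)])]
  def res(v):
    return np.array([proj(n,[np.array([v[0],v[1],0])+rz(v[2])@np.array([.008*w[0],.022*w[1],.072])])[0]-q for n,q,w in ob])
  r=least_squares(lambda v:res(v).ravel(),[.53,0,-.15],loss='soft_l1');x=r.x
  print(x.round(4),res(x).round(1).tolist(),'jig',(rz(-JA)@(np.array([x[0],x[1],0])-J)*1000).round(1))
"
```

```text
[ 0.5333 -0.0029 -0.146 ] [[0.1, -0.1], [-0.1, 0.0], [-0.3, 0.1], [0.3, 0.0]] jig [50.6 -0.9  0. ]
[ 5.135e-01 -2.000e-04 -1.592e-01] [[-0.2, 0.0], [-0.0, 0.6], [-0.3, -0.2], [0.7, -0.4]] jig [30.6 -1.2  0. ]
```

{"op": "move_arm", "data": {"series": [{"x": 2.5,"y": 0,"z": 1.4,"rx": 0,"ry": 0.05,"rz": 0},{"x": 1.2,"y": 1,"z": 0.6,"rx": 0,"ry": 0,"rz": 0},{"x": 0,"y": 1,"z": 0,"rx": 0,"ry": 0,"rz": 0},{"x": 0,"y": 0,"z": 0,"rx": 0,"ry": 0,"rz": 0}]}}

```text
clock: 15.58
position: [0.5407, 0.2719, 0.1279]
ee_rot: [-1.307, -1.053, 1.051]
force: [0.6, -0.2, -0.2]
width: 0.763
```

```bash
python3 -c "
from h import *
plan([.5338,.2903,.058],-.21,1)
"
```

```text
t 15.57 pos [0.5407 0.2719 0.1279] shift cm [1.66 6.98 1.09] turn [ 0.004 -0.003 -0.002] F [ 0.6 -0.2 -0.2] w 7.0 j7 [-0.63 -0.06  0.86  0.86]
```

{"op": "move_arm", "data": {"series": [{"x": 1.2,"y": 0,"z": 0.8,"rx": 0,"ry": 0,"rz": 0},{"x": 0,"y": 1.5,"z": 0.2,"rx": 0,"ry": 0,"rz": 0},{"x": 0,"y": 1,"z": 0,"rx": 0,"ry": 0,"rz": 0},{"x": 0,"y": 0,"z": 0,"rx": 0,"ry": 0,"rz": 0}]}}

```text
clock: 16.08
position: [0.5335, 0.2848, 0.1007]
ee_rot: [-1.308, -1.051, 1.051]
force: [0.6, -0.6, 0.1]
width: 0.759
```

```bash
python3 -c "
from h import *
plan([.5338,.2903,.058],-.21,1)
"
```

```text
t 16.07 pos [0.5335 0.2848 0.1007] shift cm [0.55 4.27 0.1 ] turn [ 0.004 -0.004 -0.003] F [ 0.6 -0.6  0.1] w 6.97 j7 [-0.65 -0.06  0.81  0.84]
```

{"op": "move_arm", "data": {"series": [{"x": 0.4,"y": 1,"z": 0.1,"rx": 0,"ry": 0,"rz": 0},{"x": 0,"y": 1.5,"z": 0,"rx": 0,"ry": 0,"rz": 0},{"x": 0,"y": 1.3,"z": 0,"rx": 0,"ry": 0,"rz": 0},{"x": 0,"y": 0,"z": 0,"rx": 0,"ry": 0,"rz": 0}]}}

```text
clock: 16.58
position: [0.5335, 0.2887, 0.0596]
ee_rot: [-1.308, -1.05, 1.051]
force: [-0.3, -0.5, 0.2]
width: 0.763
```

```bash
python3 -c "
from h import *
plan([.5338,.2903,.058],-.21,1)
"
```

```text
t 16.57 pos [0.5335 0.2887 0.0596] shift cm [0.16 0.16 0.01] turn [ 0.004 -0.004 -0.004] F [-0.3 -0.5  0.2] w 7.0 j7 [-0.65 -0.07  0.73  0.83]
```

{"op": "move_arm", "data": {"series": [{"x": 0.15,"y": 0.15,"z": 0,"rx": 0,"ry": 0,"rz": 0},{"x": 0,"y": 0,"z": 0,"rx": 0,"ry": 0,"rz": 0}]}}

```text
clock: 16.82
position: [0.5341, 0.2903, 0.0582]
ee_rot: [-1.309, -1.051, 1.051]
force: [-0.1, -0.2, 0.4]
width: 0.762
```

{"op": "move_arm", "data": {"series": [{"x": 0,"y": 0,"z": 0,"rx": 0,"ry": 0,"rz": 0},{"x": 0,"y": 0,"z": 0,"rx": 0,"ry": 0,"rz": 0},{"x": 0,"y": 0,"z": 0,"rx": 0,"ry": 0,"rz": 0},{"x": 0,"y": 0,"z": 0,"rx": 0,"ry": 0,"rz": 0}], "jaw": 3}}

```text
clock: 17.32
position: [0.5347, 0.2906, 0.0592]
ee_rot: [-1.309, -1.052, 1.049]
force: [-0.7, -0.1, -0.3]
width: 0.478
```

```bash
python3 -c "
from h import *
plan(slot(.0113,.15),-.147,1)
"
```

```text
t 17.32 pos [0.5347 0.2906 0.0592] shift cm [-28.9   -9.    -2.24] turn [ 0.005 -0.068 -0.002] F [-0.7 -0.1 -0.3] w 4.39 j7 [-0.65 -0.07  0.73  0.83]
```

{"op": "move_arm", "data": {"series": [{"x": 0,"y": -3,"z": 0,"rx": 0,"ry": 0,"rz": 0},{"x": -2,"y": -4,"z": 0,"rx": 0,"ry": -0.034,"rz": 0},{"x": -5,"y": -1.5,"z": -0.5,"rx": 0,"ry": -0.034,"rz": 0},{"x": -5,"y": 0,"z": -1,"rx": 0,"ry": 0,"rz": 0},{"x": -5,"y": 0,"z": -1,"rx": 0,"ry": 0,"rz": 0},{"x": -4,"y": 0,"z": 0,"rx": 0,"ry": 0,"rz": 0},{"x": -3,"y": 0,"z": 0,"rx": 0,"ry": 0,"rz": 0},{"x": -1,"y": 0,"z": 0,"rx": 0,"ry": 0,"rz": 0},{"x": 0,"y": 0,"z": 0,"rx": 0,"ry": 0,"rz": 0}]}}

```text
clock: 18.45
position: [0.5201, 0.0343, 0.1482]
ee_rot: [-1.28, -1.108, 1.101]
force: [0.2, 1.0, -0.4]
width: 0.474
```

```bash
python3 -c "
from h import *
plan(slot(.0123,.14,-.0005),-.147,1)
"
```

```text
t 18.45 pos [0.5201 0.0343 0.1482] shift cm [-3.44  0.81  2.  ] turn [ 0.008  0.004 -0.001] F [ 0.2  1.  -0.4] w 4.35 j7 [-0.26 -0.05  0.81  1.31]
```

{"op": "move_arm", "data": {"series": [{"x": -2,"y": 0,"z": 1.5,"rx": 0.005,"ry": 0,"rz": 0},{"x": -0.8,"y": 0,"z": 0.5,"rx": 0,"ry": 0,"rz": 0},{"x": 0,"y": 0,"z": 0,"rx": 0,"ry": 0,"rz": 0}]}}

```text
clock: 18.82
position: [0.4972, 0.0137, 0.1482]
ee_rot: [-1.273, -1.111, 1.106]
force: [0.9, -0.4, -0.0]
width: 0.482
```

```bash
python3 -c "
from h import *
plan(slot(.0123,.14,-.0005),-.147,1)
"
```

```text
t 18.82 pos [0.4972 0.0137 0.1482] shift cm [-1.07  0.82  0.03] turn [0.004 0.01  0.001] F [ 0.9 -0.4 -0. ] w 4.42 j7 [-0.23 -0.05  0.79  1.36]
```

{"op": "move_arm", "data": {"series": [{"x": -0.9,"y": 0.3,"z": 0,"rx": 0.003,"ry": 0.009,"rz": 0},{"x": 0,"y": 0.3,"z": 0,"rx": 0,"ry": 0,"rz": 0},{"x": 0,"y": 0,"z": 0,"rx": 0,"ry": 0,"rz": 0}]}}

```text
clock: 19.2
position: [0.4973, 0.0063, 0.1417]
ee_rot: [-1.274, -1.104, 1.101]
force: [-0.4, -0.9, -0.2]
width: 0.475
```

```bash
python3 -c "
from h import *
plan(slot(.0123,.11,-.0005),-.147,1)
"
```

```text
t 19.2 pos [0.4973 0.0063 0.1417] shift cm [-0.34  3.17  0.13] turn [0.001 0.003 0.002] F [-0.4 -0.9 -0.2] w 4.36 j7 [-0.21 -0.06  0.78  1.37]
```

{"op": "move_arm", "data": {"series": [{"x": -0.35,"y": 0,"z": 0.15,"rx": 0,"ry": 0,"rz": 0},{"x": 0,"y": 0.2,"z": 0,"rx": 0,"ry": 0,"rz": 0},{"x": 0,"y": 0,"z": 0,"rx": 0,"ry": 0,"rz": 0}]}}

```text
clock: 19.58
position: [0.4953, 0.003, 0.1395]
ee_rot: [-1.274, -1.104, 1.101]
force: [0.4, -0.5, -0.9]
width: 0.476
```

```bash
python3 -c "
from h import *
plan(slot(.0123,.11,-.0005),-.147,1)
"
```

```text
t 19.57 pos [0.4953 0.003  0.1395] shift cm [ 0.    2.95 -0.02] turn [0.001 0.003 0.002] F [ 0.4 -0.5 -0.9] w 4.37 j7 [-0.21 -0.06  0.77  1.38]
```

{"op": "move_arm", "data": {"series": [{"x": 0,"y": 1,"z": 0,"rx": 0,"ry": 0,"rz": 0},{"x": 0,"y": 1,"z": 0,"rx": 0,"ry": 0,"rz": 0},{"x": 0,"y": 1,"z": 0,"rx": 0,"ry": 0,"rz": 0},{"x": 0,"y": 0,"z": 0,"rx": 0,"ry": 0,"rz": 0}]}}

```text
clock: 20.08
position: [0.4949, 0.0032, 0.1068]
ee_rot: [-1.273, -1.104, 1.102]
force: [0.3, -0.7, -0.4]
width: 0.479
```

```bash
python3 -c "
from h import *
plan(slot(.0123,.066,-.0005),-.147,1)
for n in P: cv2.imwrite(f'pics/{n}6.png',arm.get_image(n))
a=cv2.imread('pics/side6.png');cv2.imwrite('pics/c13.png',cv2.resize(a[140:260,260:430],None,fx=4.6,fy=4.6,interpolation=cv2.INTER_CUBIC))
"
```

```text
t 20.07 pos [0.4949 0.0032 0.1068] shift cm [-0.01  4.08 -0.06] turn [0.    0.003 0.001] F [ 0.3 -0.7 -0.4] w 4.4 j7 [-0.2  -0.07  0.69  1.38]
```

View pics/c13.png

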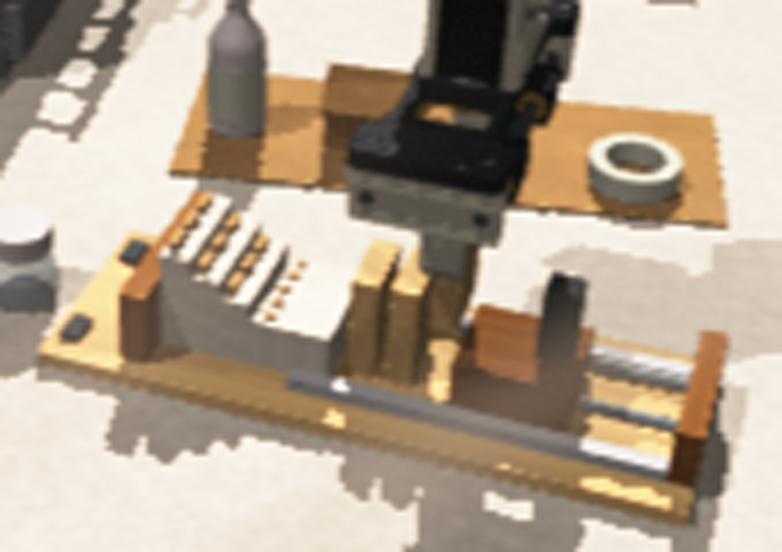

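{"op": "move_arm", "data": {"series": [{"x": 0,"y": 1,"z": -0.05,"rx": 0,"ry": 0,"rz": 0},{"x": 0,"y": 0.8,"z": 0,"rx": 0,"ry": 0,"rz": 0},{"x": 0,"y": 0,"z": 0,"rx": 0,"ry": 0,"rz": 0}]}}

```text
clock: 20.55
position: [0.4965, 0.0032, 0.0888]
ee_rot: [-1.274, -1.106, 1.1]
force: [0.7, -0.5, 0.4]
width: 0.481
```

```bash
python3 -c "
from h import *
plan(slot(.0123,.066,-.0005),-.147,1)
"
```

```text
t 20.55 pos [0.4965 0.0032 0.0888] shift cm [-0.03  2.28  0.1 ] turn [0.003 0.003 0.002] F [ 0.7 -0.5  0.4] w 4.41 j7 [-0.2  -0.08  0.65  1.39]
```

{"op": "move_arm", "data": {"series": [{"x": 0,"y": 0.8,"z": 0.07,"rx": 0,"ry": 0,"rz": 0},{"x": 0,"y": 0.8,"z": 0,"rx": 0,"ry": 0,"rz": 0},{"x": 0,"y": 0.3,"z": 0,"rx": 0,"ry": 0,"rz": 0},{"x": 0,"y": 0,"z": 0,"rx": 0,"ry": 0,"rz": 0}]}}

```text
clock: 21.05
position: [0.4958, 0.0034, 0.0683]
ee_rot: [-1.274, -1.105, 1.1]
force: [0.8, 0.0, 0.3]
width: 0.477
```

```bash
python3 -c "
from h import *
plan(slot(.0123,.066,-.0005),-.147,1)
"
```

```text
t 21.05 pos [0.4958 0.0034 0.0683] shift cm [-0.03  0.23  0.02] turn [0.002 0.003 0.002] F [0.8 0.  0.3] w 4.38 j7 [-0.19 -0.08  0.6   1.39]
```

{"op": "move_arm", "data": {"series": [{"x": 0,"y": 0.22,"z": 0,"rx": 0,"ry": 0,"rz": 0},{"x": 0,"y": 0,"z": 0,"rx": 0,"ry": 0,"rz": 0}]}}

```text
clock: 21.3
position: [0.496, 0.0034, 0.0663]
ee_rot: [-1.274, -1.106, 1.1]
force: [0.3, -0.3, -1.1]
width: 0.476
```

{"op": "move_arm", "data": {"series": [{"x": 0,"y": 0.1,"z": 0.03,"rx": 0,"ry": 0,"rz": 0}]}}

```text
clock: 21.42
position: [0.4963, 0.0036, 0.0659]
ee_rot: [-1.275, -1.107, 1.099]
force: [-3.9, -0.6, 15.7]
width: 0.476
```

{"op": "move_arm", "data": {"series": [{"x": 0,"y": -0.05,"z": 0.03,"rx": 0,"ry": 0,"rz": 0},{"x": 0,"y": 0,"z": 0,"rx": 0,"ry": 0,"rz": 0},{"x": 0,"y": 0,"z": 0,"rx": 0,"ry": 0,"rz": 0}], "jaw": 6.5}}

```text
clock: 21.8
position: [0.4961, 0.0036, 0.0667]
ee_rot: [-1.275, -1.107, 1.099]
force: [-0.3, 0.8, -1.3]
width: 0.7
```

{"op": "move_arm", "data": {"series": [{"x": 0,"y": -2,"z": 0,"rx": 0,"ry": 0,"rz": 0},{"x": 0,"y": -4,"z": 0,"rx": 0,"ry": 0,"rz": 0},{"x": 0,"y": -1,"z": 3,"rx": 0,"ry": 0,"rz": 0},{"x": 0,"y": 0,"z": 3,"rx": 0,"ry": 0,"rz": 0},{"x": 0,"y": 0,"z": 0,"rx": 0,"ry": 0,"rz": 0}], "jaw": 6}}

```text
clock: 22.42
position: [0.4348, 0.0121, 0.1381]
ee_rot: [-1.275, -1.106, 1.099]
force: [0.1, 0.4, -0.0]
width: 0.653
```

```bash
python3 -c "
from h import *
plan(slot(-.05,.11),-.147,1)
for n in P: 
  a=arm.get_image(n); cv2.imwrite(f'pics/{n}7.png',a)
a=cv2.imread('pics/side7.png');cv2.imwrite('pics/c14.png',cv2.resize(a[140:260,260:430],None,fx=4.6,fy=4.6,interpolation=cv2.INTER_CUBIC))
a=cv2.imread('pics/top7.png');cv2.imwrite('pics/c15.png',cv2.resize(a[180:295,280:370],None,fx=5,fy=5,interpolation=cv2.INTER_CUBIC))
"
```

```text
t 22.43 pos [0.4348 0.0121 0.1381] shift cm [0.04 2.81 0.1 ] turn [0.004 0.003 0.003] F [ 0.1  0.4 -0. ] w 5.99 j7 [-0.24 -0.05  0.72  1.33]
```

View pics/c14.png

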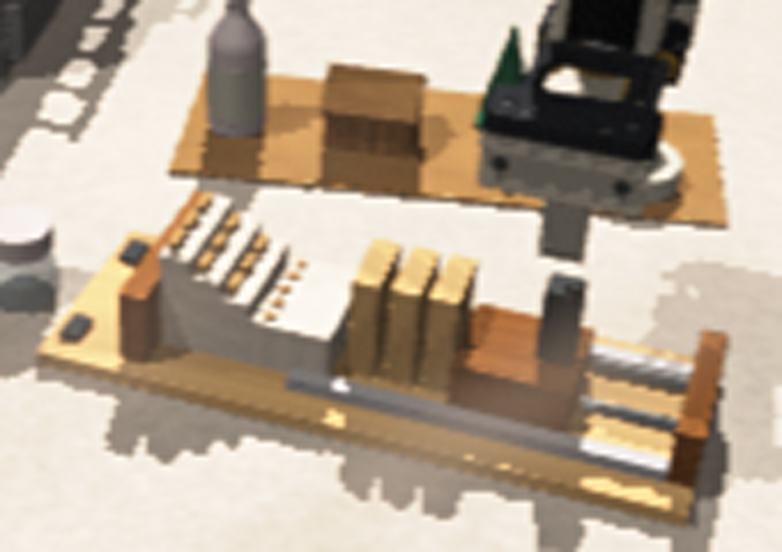

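View pics/c15.png

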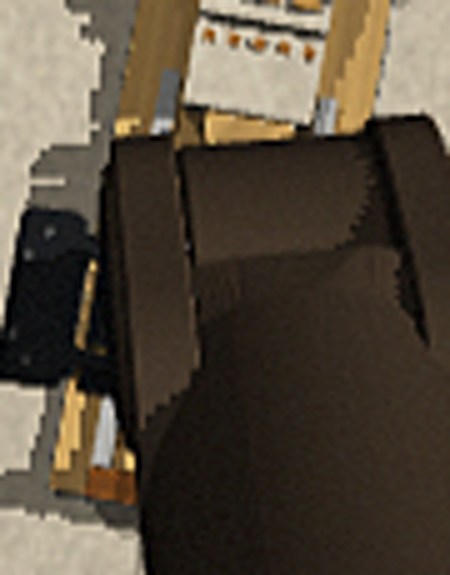

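{"op": "move_arm", "data": {"series": [{"x": 0,"y": 1.5,"z": 0.05,"rx": 0,"ry": 0,"rz": 0},{"x": 0,"y": 2,"z": 0,"rx": 0,"ry": 0,"rz": 0},{"x": 0,"y": 2,"z": 0,"rx": 0,"ry": 0,"rz": 0},{"x": 0,"y": 0.8,"z": 0,"rx": 0,"ry": 0,"rz": 0},{"x": 0,"y": 0,"z": 0,"rx": 0,"ry": 0,"rz": 0}]}}

```text
clock: 23.15
position: [0.4428, 0.0117, 0.0735]
ee_rot: [-1.28, -1.11, 1.095]
force: [0.1, 1.3, -0.3]
width: 0.653
```

```bash
python3 -c "
from h import *
plan(slot(-.05,.071),-.147,1)
a=arm.get_image('side');cv2.imwrite('pics/c16.png',cv2.resize(a[140:260,260:430],None,fx=4.6,fy=4.6,interpolation=cv2.INTER_CUBIC))
"
```

```text
t 23.15 pos [0.4428 0.0117 0.0735] shift cm [-0.03  0.24  0.9 ] turn [0.01  0.001 0.003] F [ 0.1  1.3 -0.3] w 5.99 j7 [-0.22 -0.07  0.54  1.35]
```

View pics/c16.png

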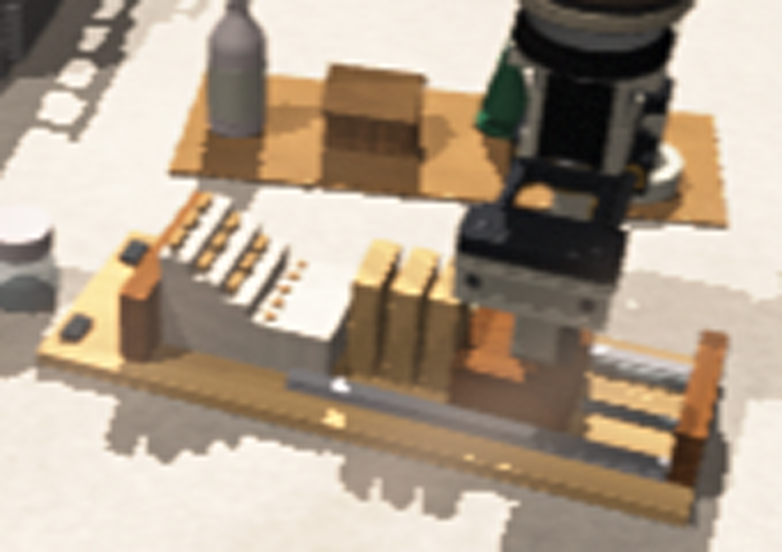

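{"op": "move_arm", "data": {"series": [{"x": 0,"y": 0.2,"z": 0.7,"rx": 0.008,"ry": 0,"rz": 0},{"x": 0,"y": 0,"z": 0,"rx": 0,"ry": 0,"rz": 0}]}}

```text
clock: 23.45
position: [0.4363, 0.0129, 0.0725]
ee_rot: [-1.275, -1.105, 1.097]
force: [0.3, 0.6, -0.4]
width: 0.651
```

```bash
python3 -c "
from h import *
plan(slot(-.05,.071),-.147,1)
"
```

```text
t 23.45 pos [0.4363 0.0129 0.0725] shift cm [-0.05  0.15  0.23] turn [0.003 0.001 0.004] F [ 0.3  0.6 -0.4] w 5.98 j7 [-0.23 -0.07  0.54  1.35]
```

Now grip the post.

{"op": "move_arm", "data": {"series": [{"x": 0,"y": 0,"z": 0.1,"rx": 0,"ry": 0,"rz": 0},{"x": 0,"y": 0,"z": 0,"rx": 0,"ry": 0,"rz": 0},{"x": 0,"y": 0,"z": 0,"rx": 0,"ry": 0,"rz": 0},{"x": 0,"y": 0,"z": 0,"rx": 0,"ry": 0,"rz": 0},{"x": 0,"y": 0,"z": 0,"rx": 0,"ry": 0,"rz": 0}], "jaw": 1, "newtons": 40}}

```text
clock: 24.08
position: [0.4363, 0.0157, 0.0733]
ee_rot: [-1.273, -1.11, 1.095]
force: [0.7, 9.9, -2.8]
width: 0.219
```

```bash
python3 -c "
from h import *
plan(slot(-.05,.071),-.147,1)
"
```

```text
t 24.07 pos [0.4363 0.0157 0.0733] shift cm [-0.33  0.23  0.19] turn [0.005 0.003 0.007] F [ 0.7  9.9 -2.8] w 2.01 j7 [-0.23 -0.08  0.54  1.35]
```

{"op": "move_arm", "data": {"series": [{"x": 0.1,"y": 0,"z": -0.3,"rx": 0,"ry": 0,"rz": 0},{"x": 0,"y": 0,"z": -0.3,"rx": 0,"ry": 0,"rz": 0}]}}

```text
clock: 24.32
position: [0.4416, 0.015, 0.0733]
ee_rot: [-1.273, -1.107, 1.096]
force: [-0.4, 1.9, 3.3]
width: 0.214
```

```bash
cat >> h.py <<'E'
def st():
    s=arm.observe(); q=rz(-JA)@(s["position"]-J)*1000; f=rz(-JA)@s["force"]
    print("t",round(s["clock"],2),"jig mm",q.round(1),"F jig",f.round(1),"M",s["ft_torque"].round(2),"w",round(s["width"]*91.8,1))
E
python3 -c "
from h import *
st()"
```

```text
t 24.32 jig mm [-42.8   3.4  73.3] F jig [-0.6  1.9  3.3] M [-0.08  0.21 -0.4 ] w 19.6
```

{"op": "move_arm", "data": {"series": [{"x": 0,"y": 0,"z": -0.3,"rx": 0,"ry": 0,"rz": 0},{"x": 0,"y": 0,"z": -0.3,"rx": 0,"ry": 0,"rz": 0}]}}

```text
clock: 24.58
position: [0.4476, 0.0141, 0.0733]
ee_rot: [-1.273, -1.106, 1.095]
force: [-2.6, 1.0, 3.1]
width: 0.214
```

```bash
python3 -c "
from h import *
st()
a=arm.get_image('side');cv2.imwrite('pics/c17.png',cv2.resize(a[140:260,260:430],None,fx=4.6,fy=4.6,interpolation=cv2.INTER_CUBIC))
"
```

```text
t 24.57 jig mm [-36.7   3.3  73.3] F jig [-2.7  0.6  3.1] M [-0.29  0.38 -0.36] w 19.7
```

View pics/c17.png

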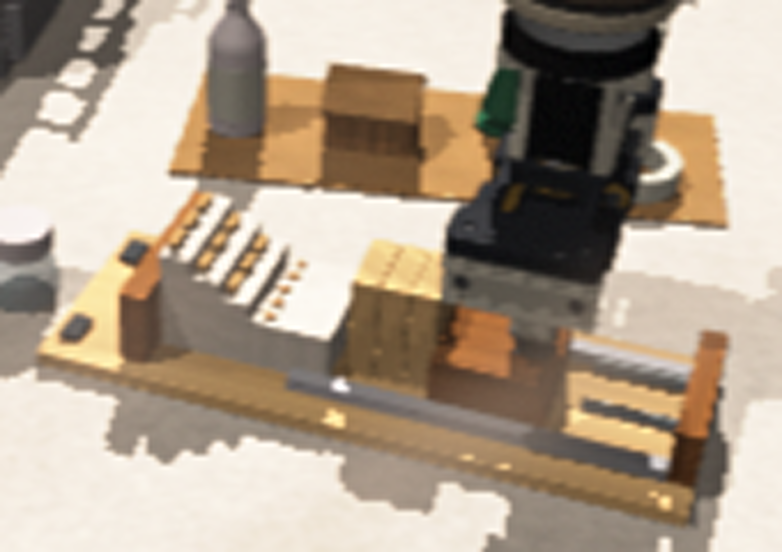

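{"op": "move_arm", "data": {"series": [{"x": 0,"y": 0,"z": -0.2,"rx": 0,"ry": 0,"rz": 0}]}}

```text
clock: 24.75
position: [0.45, 0.0137, 0.0733]
ee_rot: [-1.273, -1.106, 1.095]
force: [-2.4, 0.9, 2.6]
width: 0.218
```

{"op": "move_arm", "data": {"series": [{"x": 0,"y": 0,"z": -0.1,"rx": 0,"ry": 0,"rz": 0}]}}

```text
clock: 24.88
position: [0.451, 0.0135, 0.0733]
ee_rot: [-1.273, -1.106, 1.095]
force: [-2.2, 0.6, 3.7]
width: 0.215
```

```bash
python3 -c "
from h import *
st()"
```

```text
t 24.88 jig mm [-33.2   3.3  73.3] F jig [-2.3  0.2  3.7] M [-0.29  0.49 -0.29] w 19.7
```

{"op": "move_arm", "data": {"series": [{"x": 0,"y": 0,"z": -0.1,"rx": 0,"ry": 0,"rz": 0}]}}

```text
clock: 25.0
position: [0.452, 0.0133, 0.0733]
ee_rot: [-1.273, -1.106, 1.095]
force: [-1.8, 1.0, 3.3]
width: 0.217
```

{"op": "move_arm", "data": {"series": [{"x": 0,"y": 0,"z": -0.08,"rx": 0,"ry": 0,"rz": 0}]}}

```text
clock: 25.12
position: [0.4527, 0.0132, 0.0733]
ee_rot: [-1.273, -1.106, 1.096]
force: [-2.6, 0.3, 3.6]
width: 0.216
```

{"op": "move_arm", "data": {"series": [{"x": 0,"y": 0,"z": -0.08,"rx": 0,"ry": 0,"rz": 0}]}}

```text
clock: 25.25
position: [0.4535, 0.0131, 0.0733]
ee_rot: [-1.273, -1.106, 1.096]
force: [-1.5, 0.8, 3.6]
width: 0.217
```

{"op": "move_arm", "data": {"series": [{"x": 0,"y": 0,"z": -0.06,"rx": 0,"ry": 0,"rz": 0}]}}

```text
clock: 25.38
position: [0.4541, 0.013, 0.0733]
ee_rot: [-1.273, -1.106, 1.096]
force: [-3.7, 0.9, 4.4]
width: 0.214
```

{"op": "move_arm", "data": {"series": [{"x": 0,"y": 0,"z": -0.06,"rx": 0,"ry": 0,"rz": 0}]}}

```text
clock: 25.5
position: [0.4543, 0.0129, 0.0733]
ee_rot: [-1.272, -1.105, 1.096]
force: [-5.9, 1.8, 7.6]
width: 0.214
```

{"op": "move_arm", "data": {"series": [{"x": 0,"y": 0,"z": -0.06,"rx": 0,"ry": 0,"rz": 0}]}}

```text
clock: 25.62
position: [0.4544, 0.0129, 0.0733]
ee_rot: [-1.272, -1.105, 1.097]
force: [-6.0, 0.6, 7.5]
width: 0.216
```

```bash
python3 -c "
from h import *
st()
a=arm.get_image('side');cv2.imwrite('pics/c18.png',cv2.resize(a[140:260,260:430],None,fx=4.6,fy=4.6,interpolation=cv2.INTER_CUBIC))
"
```

```text
t 25.62 jig mm [-29.8   3.2  73.3] F jig [-6.  -0.3  7.5] M [-0.23  0.95 -0.31] w 19.8
```

View pics/c18.png

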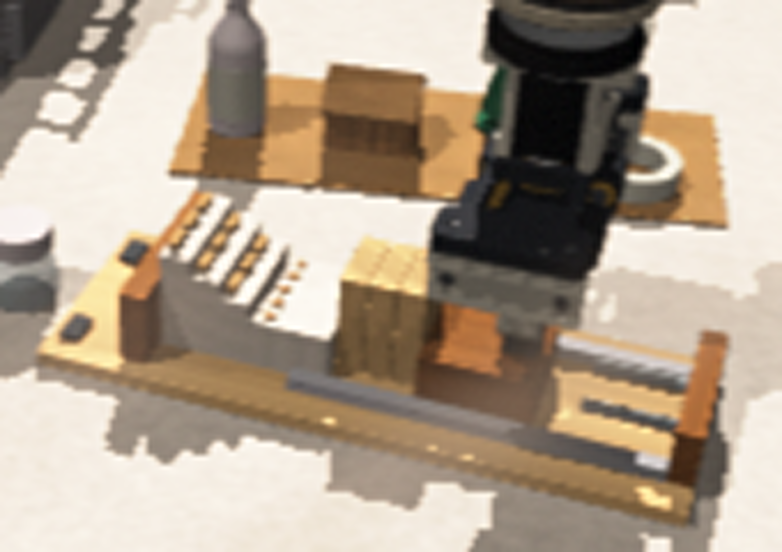

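{"op": "move_arm", "data": {"series": [{"x": 0,"y": -0.03,"z": -0.12,"rx": 0,"ry": 0,"rz": 0}]}}

```text
clock: 25.8
position: [0.4544, 0.0129, 0.0734]
ee_rot: [-1.27, -1.103, 1.098]
force: [-7.1, 2.9, 2.7]
width: 0.214
```

```bash
python3 -c "
from h import *
st()"
```

```text
t 25.8 jig mm [-29.8   3.2  73.4] F jig [-7.4  1.8  2.7] M [-0.09  0.95 -0.3 ] w 19.7
```

{"op": "move_arm", "data": {"series": [{"x": 0,"y": -0.01,"z": -0.22,"rx": 0,"ry": 0,"rz": 0}]}}

```text
clock: 25.92
position: [0.4544, 0.0129, 0.0733]
ee_rot: [-1.267, -1.101, 1.1]
force: [-12.7, 3.0, 15.4]
width: 0.219
```

```bash
python3 -c "
from h import *
st()"
```

```text
t 25.93 jig mm [-29.8   3.2  73.3] F jig [-13.    1.1  15.4] M [ 0.11  1.99 -0.35] w 20.1
```

{"op": "move_arm", "data": {"series": [{"x": 0,"y": -0.06,"z": -0.2,"rx": -0.01,"ry": 0,"rz": 0}]}}

```text
clock: 26.05
position: [0.4544, 0.0129, 0.0733]
ee_rot: [-1.272, -1.105, 1.098]
force: [-5.4, 2.2, -1.0]
width: 0.217
```

```bash
python3 -c "
from h import *
st()
for i in range(3): a=arm.get_image('side');st()
cv2.imwrite('pics/side8.png',a);cv2.imwrite('pics/c19.png',cv2.resize(a[140:260,260:430],None,fx=4.6,fy=4.6,interpolation=cv2.INTER_CUBIC))
cv2.imwrite('pics/top8.png',arm.get_image('top'));st()
"
```

```text
t 26.05 jig mm [-29.8   3.2  73.3] F jig [-5.6  1.4 -1. ] M [ 0.26  1.13 -0.45] w 19.9
t 26.1 jig mm [-29.8   3.2  73.3] F jig [-6.6  1.3  4.2] M [ 0.2  1.4 -0.4] w 19.9
t 26.15 jig mm [-29.8   3.2  73.3] F jig [-6.7  1.7  2.3] M [ 0.15  1.3  -0.4 ] w 19.7
t 26.2 jig mm [-29.8   3.2  73.3] F jig [-6.4  1.   2.9] M [ 0.22  1.38 -0.33] w 19.9
t 26.25 jig mm [-29.8   3.2  73.3] F jig [-7.4  0.7  3.5] M [ 0.21  1.42 -0.37] w 19.4
```

View pics/c19.png

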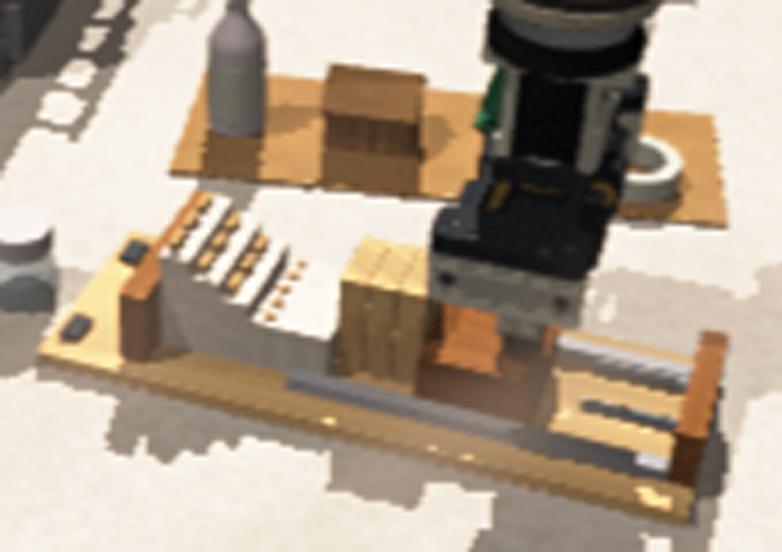

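View pics/side8.png

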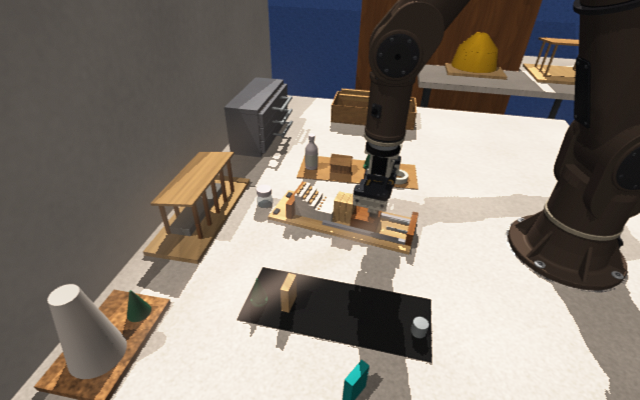

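View pics/top8.png

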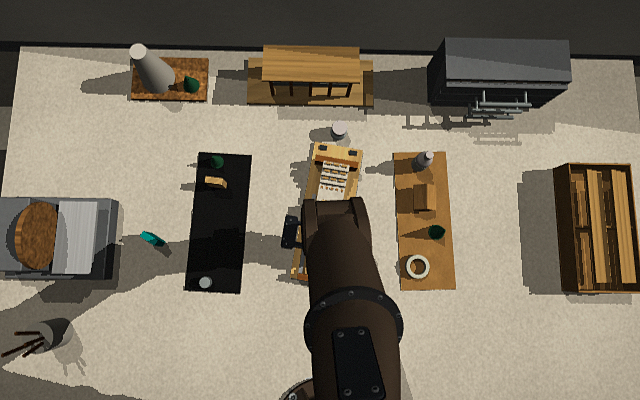

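{"op": "move_arm", "data": {"series": [{"x": 0,"y": -0.03,"z": -0.3,"rx": 0,"ry": 0,"rz": 0}]}}

```text
clock: 26.38
position: [0.4544, 0.0129, 0.0733]
ee_rot: [-1.268, -1.101, 1.101]
force: [-14.9, 3.9, 17.3]
width: 0.215
```

```bash
python3 -c "
from h import *
st()
for i in range(4): a=arm.get_image('side');st()
"
```

```text
t 26.38 jig mm [-29.8   3.2  73.3] F jig [-15.3   1.6  17.3] M [ 0.39  2.76 -0.37] w 19.7
t 26.43 jig mm [-29.8   3.2  73.3] F jig [-12.9   1.2  13. ] M [ 0.27  2.23 -0.39] w 20.3
t 26.48 jig mm [-29.7   3.2  73.3] F jig [-12.9   0.7  13.5] M [ 0.27  2.26 -0.44] w 19.9
t 26.52 jig mm [-29.8   3.2  73.3] F jig [-11.8   1.   13.7] M [ 0.24  2.19 -0.42] w 20.0
t 26.57 jig mm [-29.8   3.2  73.3] F jig [-12.4   1.7  13.1] M [ 0.22  2.25 -0.43] w 19.6
```

```bash
python3 -c "
from h import *
for i in range(8): a=arm.get_image('side')
st(); cv2.imwrite('pics/side9.png',a)
print(arm.sign_off())
"
```

```text
t 26.98 jig mm [-29.8   3.2  73.3] F jig [-12.7   1.3  12.5] M [ 0.28  2.18 -0.36] w 19.8
the job is handed in; nothing more can be done
None
```

I stood three plywood blocks side by side in the gap. I then gripped the jaw's post and pushed until the stack went tight, and handed the job in at 27 s while still holding it there.

- **Stop position:** The jaw stopped after about 18 mm of its 30 mm stroke, so the stack is what stopped it. That puts the gap at about 66 mm. The camera had given about 64.5 mm, and two blocks would have been too few either way.
- **Force:** The last readings held steady at 12 to 13 N along the push, about 10 N on the stack after the spring. It touched 15 N for a moment before settling. The gripper also presses down on the jaw's post with about 13 N.
- **Pictures:** The last pictures I viewed, taken about 0.7 s before hand-in, show the three blocks upright and flush between jaw and model. The fourth block is still on its mat, and the turquoise look-alike and the bystanders are where they were.
- **Disagreement:** The gripped post sat about 3 mm to the robot's left of my estimated centre line, and the blocks were set to that estimate. The stack may therefore be 2 to 4 mm off-centre, still well within the 60 mm wide jaw face and 66 mm wide model face.

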